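Nest the studio's mixing bowls

TASK

Tidy up the three mixing bowls on the craft desk by nesting them in size order: take the yellow medium bowl from the sloping stand and set it upright in the green large bowl, then set the orange small bowl upright in the yellow one. Each bowl must sit flat on the floor of the next one, on the desk; lower the bowls in rather than letting them fall, and leave the glue bottle, the paint jar and the coasters where they are.

Things in the scene. Friction and masses are not known exactly. Their poses are not given: they have to be found in the camera images.
- large_bowl: Large green rubber mixing bowl, loose, upright on the desk. A plain cone-shaped bowl: outer diameter 140 mm at the foot, 200 mm at the rim, 65 mm high; wall 8 mm and floor 8 mm thick. Origin: centre of the underside; z is its axis, towards the open mouth.
- medium_bowl: Medium yellow rubber bowl, loose, standing on the sloping stand, so its axis leans 30 degrees towards the stand's front at the start. Outer diameter 96 mm at the foot, 128 mm at the rim, 72 mm high; wall and floor 8 mm thick; about 0.2 kg. Origin: centre of the underside; z: its axis, towards the mouth. The low (robot) side of the rim is free to pinch, one finger inside.
- small_bowl: Small orange rubber mixing bowl, loose, standing on the slope of the stand beside the medium one (either side), leaning likewise. Outer diameter 52 mm at the foot, 68 mm at the rim, 76 mm high; wall and floor 8 mm thick. Mass about 0.1 kg. Origin: centre of the underside; z is its axis, towards the open mouth.
- stand: Fixed wooden stand, 360 mm wide (y). Its cork-faced board slopes 30 degrees, low at its front (-x, towards the robot), with a ledge 12 mm high along the low edge. A light bar (24 x 20 mm) crosses above the bowls: centre 15 mm behind (+x) the origin, underside 200 mm above the desk, posts at y = +-172 mm; draw bowls out from under it, frontwards. Origin: on the desk under its middle; z up.
- stand_slope (a point): Point on the upper face of the sloping board, 55 mm above the stand's origin; the bowls stand level with it, at about 85 mm to either side along the stand's y.
- glue_bottle: White glue bottle with red cap, 56 mm diameter, 150 mm high, loose, a bystander. Origin: centre of the underside, z up.
- paint_jar: White paint jar with a blue band round it, 68 mm diameter, 85 mm high, loose, a bystander. Origin: centre of the underside, z up.
- coasters: Pile of four round red, cork and green coasters, bound together, 90 mm diameter, 36 mm high, loose, a bystander. Origin: centre of the underside, z up.
There are look-alikes about, which are no part of the job. Of the things like the small_bowl, leave any that is pink, red or turquoise; of the rest the larger one is meant.

How it is judged (in metres and radians):
On the way, in this order (a step that is already met when the one before it is completed fails the run):
1. the medium bowl sits flat and upright in the large bowl (z of medium_bowl in the frame of large_bowl between 0.004 and 0.013 m and horizontal distance between medium_bowl and large_bowl below 0.02 m and angle between each of medium_bowl, large_bowl's own z axis and vertical below 0.09 rad and height (world z) of large_bowl below 0.01 m), for 0.2 s.
2. the small bowl sits flat and upright in the medium bowl, which still sits in the large one (all of step 1 and z of small_bowl in the frame of medium_bowl between 0.004 and 0.013 m and horizontal distance between small_bowl and medium_bowl below 0.02 m and angle between small_bowl's own z axis and vertical below 0.09 rad), for 0.2 s.
At the end, for the whole second after the job is handed in: The large bowl stands on the desk, the medium bowl sits on its floor and the small bowl on the medium's floor (underside 4 to 13 mm above the underside of the bowl around it), each within 20 mm of the centre of the next, all upright within 0.09 rad, at rest (under 0.03 m/s) (all of step 2 and linear speed of each of large_bowl, medium_bowl, small_bowl below 0.03 m/s); the robot touches nothing.
It fails at once if the glue bottle is pushed more than 30 mm away or tipped over (distance of glue_bottle from where it was at the start of the episode above 0.03 m or angle between glue_bottle's own z axis and vertical above 0.5 rad).
It fails at once if the paint jar is pushed more than 30 mm away or tipped over (distance of paint_jar from where it was at the start of the episode above 0.03 m or angle between paint_jar's own z axis and vertical above 0.5 rad).
It fails at once if the pile of coasters is pushed more than 30 mm away or tipped over (distance of coasters from where it was at the start of the episode above 0.03 m or angle between coasters's own z axis and vertical above 0.5 rad).
It fails at once if the medium bowl is let fall freely by more than about 35 mm (touching nothing, faster than 0.85 m/s) (contact force between medium_bowl and anything else below 0.02 N and linear speed of medium_bowl above 0.85 m/s).
It fails at once if the small bowl is let fall freely by more than about 35 mm (touching nothing, faster than 0.85 m/s) (contact force between small_bowl and anything else below 0.02 N and linear speed of small_bowl above 0.85 m/s).
It also fails if it takes over 72 s, if anything falls off the work surface, if the arm or the gripper's body presses on something with over 40 N, if the wrist force passes 120 N, or if a joint passes its speed limit or range.

ROBOT

A 6-joint arm with a two-finger parallel gripper is mounted at the origin on the work surface. World frame = base frame: x ahead of the robot, y to its left, z up, the work surface at z = 0. Lengths are in m, angles in degrees, forces in N, time in s.
With the tool pointing down it reaches from about 0.4 to 0.825 m from the base axis. Payload 7 kg.
Tool frame: the origin (TCP) lies midway between the tips of the shut fingers; the grasp point (between the pads) lies 19 mm behind it; z points along the fingers, y is the line along which they close (so a half turn about z gives the same grasp; the last joint's range is limited). The gripper opens to 88 mm and grips with 3 to 60 N. Pads are 19 mm wide; open, the fingers measure 130 mm over their backs; the gripper's body (78 mm by 193 mm) begins 47 mm behind the grasp point.
Start: joints at [80.621, 20.546, 0.682, 0, -70.136, -16.507], TCP at [0.295, 0.607, 0.227] pointing down, gripper open.
Joint ranges: [-176.03, 176.03], [-82.01, 121.73], [-58.28, 71.71], [-173.87, 95.51], [-174.79, -0.11], [-173.66, 173.66]. Speed limits (degrees/s): [136.94, 136.94, 172.46, 180, 180, 180].

INTERFACE

Orientations are given as [roll, pitch, yaw] about the fixed x, y, z axes, in that order (R = Rz(yaw) Ry(pitch) Rx(roll)).
In Python, from plant import get_state, optics, order gives the robot as it stands. The module is installed in compiled form; this text tells all that it offers.
- The arm moves only by the tool send_rows, never from a script. Its argument "moves" is a list of rows, each an object with "slide": the shift along the tool's x, y, z as a fraction of full scale, a list of three; "turn": the turn about the tool's z as a fraction of full scale; "gripper": the opening, from 0 (shut) to 1 (fully open). A call has exactly 5 rows; each row is the pose to reach, as a shift and turn from the pose commanded when the call began, along the tool's axes at that moment; what a row does not reach only later rows make up. Full scale, the value 1, is 150 mm for a shift and 90 degrees for a turn. A row lasts 1/12 s, in which the tool goes at most 41.7 mm and 7.16 degrees, less where a joint would pass 70% of its speed; a pose out of reach is approached as far as the arm can. A call with a number of a shift or a turn outside -1 to 1 is refused whole. A call with a gripper value outside its range is refused whole. The fingers move at their own pace and stop on an object; "newtons" is the grip in N (left out, the last holds). Time passes only in rows, so rows that repeat a pose let the fingers close, or fill a call up. It gives the time, the measured TCP pose, the force, the opening and the grip force at its end, in the units of the state.
- get_state(): the state, without advancing time (a new reading comes with each control period).
- optics.capture(name): name is "scene" or "top" or "wrist"; returns a dict with "img" (400x640x3 uint8, red, green, blue), "intrinsics" (3x3 intrinsics, pixels), "origin" and "attitude" of the camera in the world. Camera axes: x right, y down, z forward; pixel columns grow to the right and rows downward; lengths in m; the calibration is good to about 2 mm. A picture is of the moment at which its call begins. There is no depth.
- order.close_job(): hands the job in; it is judged then, once.
Trained networks look in the newest picture that a camera, given by its name, has taken for a name from the list of things; names that differ only in an ending like _2 or _b are one class to them, and where a whole thing is asked for, a point or a joint stands for the part that bears it (a point fixed in the world has none). Each returns a list of dicts, best first, with "p" (0 to 1); they miss things now and then, are a little off and sometimes report something else, mostly with a low value. They report only what shows in the picture. A call takes as long as a camera call. They do not tell look-alikes from the thing itself.
- optics.look_for(camera, name): "location" ([x, y, z] in m, in world coordinates, good to about 4 mm: the middle of the surface that is visible of it).
The state is a dict: "time_s": time; "joints": joint angles; "qd": joint speeds; "joint_torque": joint torques, N m; "tcp_pos": TCP position; "eef_rot": TCP orientation; "contact_force": force on the tool from outside, world axes, zero at the start; "moment": the same for the moment, N m; "gripper_width": finger opening in m; "gripper_force": force on a finger pad.
Only numpy, scipy, OpenCV 4.12 (cv2) and the standard library are available. Lean on these libraries where they do the work, as an engineer would, in place of code of your own. Each camera call takes 0.05 s, during which the arm holds its last target. There are 200 camera calls.

## Working session

There is one attempt and no reset: what is moved stays moved. The work goes in short steps, Python scripts to look and compute and a tool call to move; the robot and the scene stay as the last step left them, time stands still between calls to the robot, and variables do not carry over. Pictures are saved under pics/ and viewed, at most 10 in all, crops included, and the job is handed in when it is done.

Besides the shell and the picture viewer there is one more tool, called after "Call:" in YAML: its name, and indented under it one key for each argument. send_rows: Moves the arm, as the interface text tells. Shift numbers are shares of 150 mm and turn numbers shares of 90 degrees, none past 1 either way. Its arguments: {"type":"object","properties":{"moves":{"type":"array"},"newtons":{"type":"number"}},"required":["moves"]}

```bash
mkdir -p pics
cat > h.py <<'E'
import numpy as np, cv2
from plant import get_state, optics, order
from scipy.spatial.transform import Rotation as R
def cap(c,fn=None):
    d=optics.capture(c)
    if fn: cv2.imwrite('pics/'+fn,cv2.cvtColor(np.array(d['img']),cv2.COLOR_RGB2BGR))
    return d
def cam(d):
    A=np.array(d['attitude'],float)
    if A.shape!=(3,3): A=R.from_euler('xyz',A.ravel(),degrees=True).as_matrix()
    return np.array(d['intrinsics']),np.array(d['origin']),A
def proj(d,p):
    K,o,A=cam(d); q=K@(A.T@(np.array(p)-o)); return q[:2]/q[2]
def onz(d,u,v,z):
    K,o,A=cam(d); r=A@np.linalg.solve(K,[u,v,1.]); return o+r*(z-o[2])/r[2]
E
python3 - <<'E'
from h import *
s=get_state(); print(s)
for c in ['scene','top']:
    d=cap(c,c+'.png'); print(c,d['origin'],d['attitude'],d['intrinsics'])
    for n in ['large_bowl','medium_bowl','small_bowl','stand','glue_bottle','paint_jar','coasters']:
        for r in optics.look_for(c,n): print(n,np.round(r['location'],3),round(r['p'],2),proj(d,r['location']).round())
E
```

```text
{'time_s': 0.0, 'joints': array([ 8.06211809e+01,  2.05909557e+01,  6.31699132e-01, -1.88707586e-02,
       -7.01328451e+01, -1.65083835e+01]), 'qd': array([0.02198733, 0.0419635 , 0.06156485, 0.01782841, 0.0352114 ,
       0.02652284]), 'joint_torque': array([-3.78531222e-04, -5.82727754e+01,  2.93042189e+01,  6.99670002e+00,
        6.75269999e-03, -1.68083188e-04]), 'tcp_pos': array([0.29450824, 0.60682222, 0.22561624]), 'eef_rot': array([ 1.79906654e+02, -9.16535814e-03, -2.58936224e+01]), 'contact_force': array([-0.15865744,  0.54335557, -0.39487963]), 'moment': array([ 0.01600669, -0.00374757,  0.01337484]), 'gripper_force': 0.0, 'gripper_width': 0.08766729168515526}
scene [0.87994174 0.45612086 0.91965981] [-151.13095828   -0.62804121  144.52652192] [[401.77252798   0.         317.55373964]
 [  0.         401.77252798 193.41263977]
 [  0.           0.           1.        ]]
large_bowl [ 0.594 -0.221  0.028] 0.59 [257. 123.]
medium_bowl [0.597 0.313 0.096] 0.66 [382. 265.]
small_bowl [0.594 0.475 0.039] 0.89 [429. 333.]
small_bowl [0.791 0.29  0.054] 0.87 [302. 314.]
small_bowl
[... 405 characters left out ...]
] [-170.0448602    -1.0085259   -88.55651786] [[439.05652161   0.         311.29500412]
 [  0.         439.05652161 195.02880832]
 [  0.           0.           1.        ]]
large_bowl [ 0.602 -0.205  0.024] 0.87 [408. 185.]
medium_bowl [0.554 0.308 0.073] 0.56 [217. 194.]
small_bowl [0.384 0.149 0.038] 0.91 [276. 262.]
small_bowl [0.588 0.474 0.037] 0.82 [159. 183.]
small_bowl [0.778 0.282 0.054] 0.81 [233. 116.]
small_bowl [0.576 0.127 0.105] 0.69 [286. 185.]
small_bowl [0.351 0.29  0.054] 0.63 [221. 273.]
stand [0.606 0.2   0.1  ] 0.78 [258. 174.]
glue_bottle [ 0.795 -0.083  0.095] 0.94 [368. 108.]
paint_jar [0.786 0.083 0.084] 0.94 [305. 111.]
coasters [0.376 0.007 0.035] 0.92 [330. 266.]
```

View pics/scene.png

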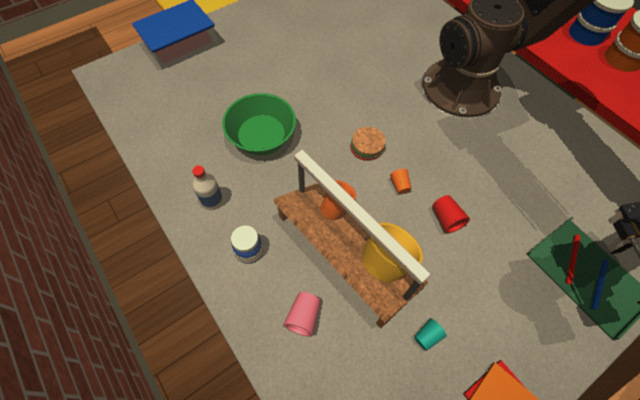

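View pics/top.png

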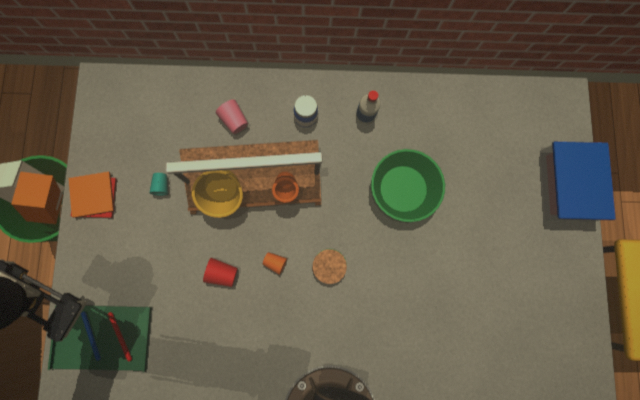

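The orange candidates in the top view are the cup on the stand at (286,185) and a smaller desk cup at (276,262). The pink (233,116), red (221,273) and turquoise (159,183) cups are excluded by colour. The orange cup on the stand fits the description. The yellow bowl is at (218,194) and the green one at (408,186).

```bash
cat > fit.py <<'E'
from h import *
from scipy.optimize import minimize
def ring(o,ax,h,r,n=60):
    ax=np.array(ax)/np.linalg.norm(ax); e=np.cross(ax,[0,1,0]); e/=np.linalg.norm(e); f=np.cross(ax,e)
    t=np.linspace(0,2*np.pi,n); return np.array(o)+h*ax+r*(np.cos(t)[:,None]*e+np.sin(t)[:,None]*f)
def mask(d,hlo,hhi,near,rad=50):
    hsv=cv2.cvtColor(np.array(d['img']),cv2.COLOR_RGB2HSV)
    m=((hsv[...,0]>=hlo)&(hsv[...,0]<=hhi)&(hsv[...,1]>150)&(hsv[...,2]>60)).astype(np.uint8)
    k=np.zeros_like(m); cv2.circle(k,tuple(int(v) for v in near),rad,1,-1); return m*k
def hullmask(d,pts):
    uv=np.array([proj(d,p) for p in pts],np.float32); m=np.zeros((400,640),np.uint8)
    cv2.fillConvexPoly(m,cv2.convexHull((uv*16).round().astype(np.int32)),1,shift=4); return m
def fit(ds,masks,ign,p0,axf,h,rf,rr,zf):
    def cost(p):
        c=0
        for d,m,g in zip(ds,masks,ign):
            o=[p[0],p[1],zf]; q=hullmask(d,np.vstack([ring(o,axf(p),0,rf),ring(o,axf(p),h,rr)]))
            u=((q|m)&~g&1).sum(); c+=1-((q&m)&~g&1).sum()/max(u,1)
        return c
    return minimize(cost,p0,method='Nelder-Mead',options=dict(initial_simplex=np.array(p0)+np.vstack([np.zeros(2),.015*np.eye(2)]),xatol=3e-4,fatol=1e-4))
def box(c,yaw,l):
    a=np.radians(yaw);X=np.array([np.cos(a),np.sin(a),0]);Y=np.array([-np.sin(a),np.cos(a),0])
    return np.array([np.array([c[0],c[1],0])+x*X+y*Y+[0,0,z] for x in (.0,.03) for y in (-l,l) for z in (.197,.223)])
E
python3 - <<'E'
from fit import *
dt=cap('top');ds=cap('scene')
# bar from bright pixels, top view
p=[]
for d,roi in ((dt,(150,140,340,185)),(ds,(285,140,440,290))):
    g=cv2.cvtColor(np.array(d['img']),cv2.COLOR_RGB2HSV); m=((g[...,1]<90)&(g[...,2]>175)).astype(np.uint8)
    k=np.zeros_like(m);k[roi[1]:roi[3],roi[0]:roi[2]]=1;m*=k
    n,l,st,_=cv2.connectedComponentsWithStats(m);i=1+np.argmax(st[1:,4]);ys,xs=np.nonzero(l==i)
    rc=cv2.minAreaRect(np.c_[xs,ys].astype(np.float32));b=cv2.boxPoints(rc);print(st[i],rc)
    w=np.array([onz(d,u,v,.22) for u,v in b]);print(w.round(3))
    L=max(range(1,3),key=lambda j:np.linalg.norm(w[j]-w[j-1]));e=w[L]-w[L-1]; e*=np.sign(e[1]); yaw=np.degrees(np.arctan2(-e[0],e[1]));c=w.mean(0)
    print('bar yaw',yaw,'centre',c); p.append((yaw,c))
yaw=np.mean([q[0] for q in p]);c=np.mean([q[1] for q in p],0);a=np.radians(yaw);X=np.array([np.cos(a),np.sin(a),0]);Y=np.array([-np.sin(a),np.cos(a),0])
o=c-.015*X;o[2]=0;print('stand',o.round(4),yaw)
ig=[hullmask(d,box(o,yaw,.19)) for d in (dt,ds)]
Z=[np.zeros_like(ig[0])]*2
ax=lambda p:-.5*X+np.array([0,0,.866])
for n,hue,g,nr,s,h,rf,rr in (('medium',(19,32),ig,[(218,194),(390,253)],.085,.072,.048,.064),('small',(3,18),ig,[(286,187),(337,200)],-.085,.076,.026,.034)):
    ms=[mask(d,*hue,q,45 if n=='medium' else 22) for d,q in zip((dt,ds),nr)]
    p0=(o+s*Y)[:2]
    f=fit((dt,ds),ms,g,p0,ax,h,rf,rr,.055);print(n,'pred',p0.round(4),'fit',f.x.round(4),f.fun, 'areas',[m.sum() for m in ms])
    for d in (dt,ds):
        for hh,r in ((0,rf),(h,rr)):
            uv=np.array([proj(d,q) for q in ring([*f.x,.055],ax(0),hh,r)]).round().astype(np.int32);
            im=d['img']=np.ascontiguousarray(d['img']);cv2.polylines(im,[uv],True,(0,0,255),1)
ms=[mask(d,40,85,q,60) for d,q in zip((dt,ds),[(408,186),(258,125)])]
f=fit((dt,ds),ms,Z,[.6,-.21],lambda p:[0,0,1],.065,.07,.1,0);print('large',f.x.round(4),f.fun)
A=cv2.resize(dt['img'][130:230,160:340],None,fx=4,fy=4);B=cv2.resize(ds['img'][140:290,270:440],None,fx=2,fy=2)
B=cv2.resize(ds['img'][170:290,290:440],(500,400))[:200] if 0 else A
cv2.imwrite('pics/crop1.png',cv2.cvtColor(A,cv2.COLOR_RGB2BGR))
d=cap('wrist','wrist0.png');print(d['origin'],d['attitude'])
E
```

```text
[ 167  153  154   18 1191] ((243.50668334960938, 161.59954833984375), (7.782723426818848, 153.79193115234375), 86.18592071533203)
[[0.599 0.399 0.22 ]
 [0.634 0.045 0.22 ]
 [0.615 0.044 0.22 ]
 [0.581 0.396 0.22 ]]
bar yaw 5.657133779197851 centre [0.6071071  0.22106747 0.22      ]
[ 295  150  135  132 1989] ((362.1538391113281, 214.3444366455078), (180.36026000976562, 12.0245361328125), 44.683448791503906)
[[0.637 0.043 0.22 ]
 [0.611 0.035 0.22 ]
 [0.579 0.397 0.22 ]
 [0.602 0.4   0.22 ]]
bar yaw 4.966879871353811 centre [0.60736677 0.21889611 0.22      ]
stand [0.5923 0.2186 0.    ] 5.312006825275831
medium pred [0.5844 0.3032] fit [0.5848 0.3027] 0.3263149373055729 areas [np.uint64(1551), np.uint64(1676)]
small pred [0.6002 0.134 ] fit [0.6029 0.1321] 0.3157590051457976 areas [np.uint64(602), np.uint64(623)]
large [ 0.5956 -0.2033] 1.7513038704364534
[0.35932377 0.57609338 0.38593581] [ 1.64465437e+02 -7.51962470e-02 -1.15875425e+02]
```

View pics/crop1.png

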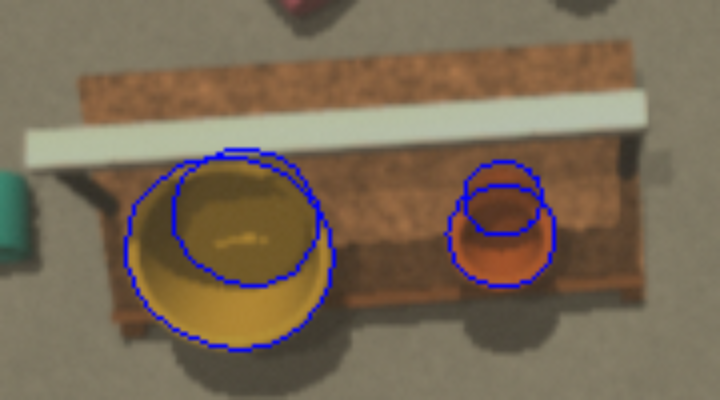

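View pics/wrist0.png

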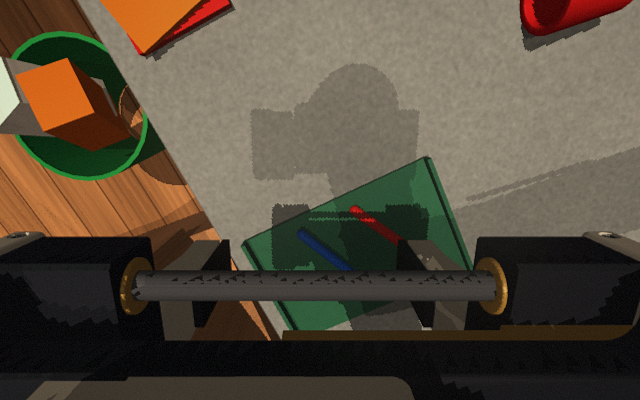

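The model outlines (blue) sit tightly on both stand bowls in the crop: yellow rim centre near (230,250), orange near (502,236). So the orange cup on the stand is confirmed as the target. The wrist view shows the wide gripper body lying along the closing axis. With the tool vertical, that body would hit the bar in a front pinch. I'll pinch the yellow bowl on its front-left rim instead, closing along the stand's y.

```bash
cat >> h.py <<'E'
def plan(ts,start=None):
    """ts: list of (x,y,z,yaw); prints slide/turn per call"""
    s=get_state()
    p=np.array(start[:3] if start else s['tcp_pos']); y=start[3] if start else s['eef_rot'][2]
    for t in ts:
        a=np.radians(y); d=np.array(t[:3])-p
        sl=np.array([d@[np.cos(a),np.sin(a),0],d@[np.sin(a),-np.cos(a),0],-d[2]])/.15
        tu=-((t[3]-y+180)%360-180)/90
        print(np.round(sl,3),round(tu,3)); p=np.array(t[:3]); y=t[3]
E
python3 - <<'E'
from h import *
a=np.array([.2945,.607,.226]);b=np.array([.526,.3505,.25]);t=a
Y=[-61,-96.1,-131.2,-166.3,-174.7]
plan([tuple(a+(b-a)*f)+(y,) for f,y in zip([.3,.6,.9,1,1],Y)])
E
```

```text
[ 0.64   0.262 -0.044] 0.39
[ 0.673 -0.156 -0.048] 0.39
[ 0.461 -0.515 -0.048] 0.39
[ 0.027 -0.229 -0.016] 0.39
[ 0.  0. -0.] 0.093
```

Call:
send_rows:
  moves:
    - {"slide": [0.64, 0.26, -0.044], "turn": 0.39, "gripper": 1}
    - {"slide": [0.64, 0.26, -0.044], "turn": 0.39, "gripper": 1}
    - {"slide": [0.64, 0.26, -0.044], "turn": 0.39, "gripper": 0.8}
    - {"slide": [0.64, 0.26, -0.044], "turn": 0.39, "gripper": 0.7}
    - {"slide": [0.64, 0.26, -0.044], "turn": 0.39, "gripper": 0.7}
  newtons: 30

```text
time_s: 1.37
tcp_pos: [0.3653, 0.5291, 0.2337]
eef_rot: [-180.0, 0.0, -61.5]
contact_force: [0.4, 0.1, 0.2]
gripper_width: 0.0731
gripper_force: 0.0
```

Call:
send_rows:
  moves:
    - {"slide": [0.67, -0.156, -0.048], "turn": 0.39, "gripper": 0.7}
    - {"slide": [0.67, -0.156, -0.048], "turn": 0.39, "gripper": 0.7}
    - {"slide": [0.67, -0.156, -0.048], "turn": 0.39, "gripper": 0.7}
    - {"slide": [0.67, -0.156, -0.048], "turn": 0.39, "gripper": 0.7}
    - {"slide": [0.67, -0.156, -0.048], "turn": 0.39, "gripper": 0.7}

```text
time_s: 1.78
tcp_pos: [0.4344, 0.4525, 0.2408]
eef_rot: [-180.0, 0.0, -96.6]
contact_force: [-0.2, 0.0, -0.9]
gripper_width: 0.0617
gripper_force: 0.0
```

Call:
send_rows:
  moves:
    - {"slide": [0.46, -0.515, -0.048], "turn": 0.39, "gripper": 0.7}
    - {"slide": [0.46, -0.515, -0.048], "turn": 0.39, "gripper": 0.7}
    - {"slide": [0.46, -0.515, -0.048], "turn": 0.39, "gripper": 0.7}
    - {"slide": [0.46, -0.515, -0.048], "turn": 0.39, "gripper": 0.7}
    - {"slide": [0.46, -0.515, -0.048], "turn": 0.39, "gripper": 0.7}

```text
time_s: 2.2
tcp_pos: [0.5039, 0.3755, 0.2477]
eef_rot: [-180.0, 0.0, -131.7]
contact_force: [-1.4, -0.3, 0.6]
gripper_width: 0.0615
gripper_force: 0.0
```

Call:
send_rows:
  moves:
    - {"slide": [0.03, -0.23, -0.016], "turn": 0.39, "gripper": 0.7}
    - {"slide": [0.03, -0.23, -0.016], "turn": 0.39, "gripper": 0.7}
    - {"slide": [0.03, -0.23, -0.016], "turn": 0.39, "gripper": 0.7}
    - {"slide": [0.03, -0.23, -0.016], "turn": 0.39, "gripper": 0.7}
    - {"slide": [0.03, -0.23, -0.016], "turn": 0.39, "gripper": 0.7}

```text
time_s: 2.62
tcp_pos: [0.5259, 0.3505, 0.25]
eef_rot: [180.0, 0.0, -166.7]
contact_force: [-0.3, -0.2, -0.3]
gripper_width: 0.061
gripper_force: 0.0
```

Call:
send_rows:
  moves:
    - {"slide": [0, 0, 0], "turn": 0.093, "gripper": 0.7}
    - {"slide": [0, 0, 0], "turn": 0.093, "gripper": 0.7}
    - {"slide": [0, 0, 0], "turn": 0.093, "gripper": 0.7}
    - {"slide": [0, 0, 0], "turn": 0.093, "gripper": 0.7}
    - {"slide": [0, 0, 0], "turn": 0.093, "gripper": 0.7}

```text
time_s: 3.03
tcp_pos: [0.5257, 0.3509, 0.25]
eef_rot: [180.0, 0.0, -174.5]
contact_force: [0.1, -0.2, 0.3]
gripper_width: 0.0612
gripper_force: 0.0
```

Run:
```python
from h import *
s=get_state();print(s['joints'].round(1),s['tcp_pos'],s['eef_rot'],s['gripper_width'],s['time_s'])
plan([(.526,.3505,.083,-174.7)])
```

```text
[  51.4   15.8   -3.1   -0.   -71.2 -135.9] [0.52572424 0.3508579  0.24996598] [ 1.79999413e+02  5.57141604e-04 -1.74487489e+02] 0.06120677712148427 3.0333
[-0.002 -0.003  1.113] 0.002
```

Call:
send_rows:
  moves:
    - {"slide": [0, 0, 0.2], "turn": 0, "gripper": 0.7}
    - {"slide": [0, 0, 0.4], "turn": 0, "gripper": 0.7}
    - {"slide": [0, 0, 0.6], "turn": 0, "gripper": 0.7}
    - {"slide": [0, 0, 0.75], "turn": 0, "gripper": 0.7}
    - {"slide": [0, 0, 0.8], "turn": 0, "gripper": 0.7}

```text
time_s: 3.45
tcp_pos: [0.5241, 0.3493, 0.126]
eef_rot: [-179.8, -0.3, -174.6]
contact_force: [-1.0, 0.2, -0.7]
gripper_width: 0.0612
gripper_force: 0.0
```

Call:
send_rows:
  moves:
    - {"slide": [0, 0, 0.08], "turn": 0, "gripper": 0.7}
    - {"slide": [0, 0, 0.16], "turn": 0, "gripper": 0.7}
    - {"slide": [0, 0, 0.24], "turn": 0, "gripper": 0.7}
    - {"slide": [0, 0, 0.31], "turn": 0, "gripper": 0.7}
    - {"slide": [0, 0, 0.31], "turn": 0, "gripper": 0.7}

```text
time_s: 3.87
tcp_pos: [0.5249, 0.3501, 0.0813]
eef_rot: [-179.9, -0.1, -174.7]
contact_force: [-0.6, -0.6, -0.3]
gripper_width: 0.0614
gripper_force: 0.0
```

Run:
```python
from h import *
d=cap('wrist','w1.png');s=get_state();print(s['tcp_pos'],s['contact_force'],s['moment'])
```

```text
[0.525377   0.35035714 0.08248987] [ 0.12404278 -0.41742087  0.2586141 ] [-0.0121433  -0.21449937  0.04432346]
```

View pics/w1.png

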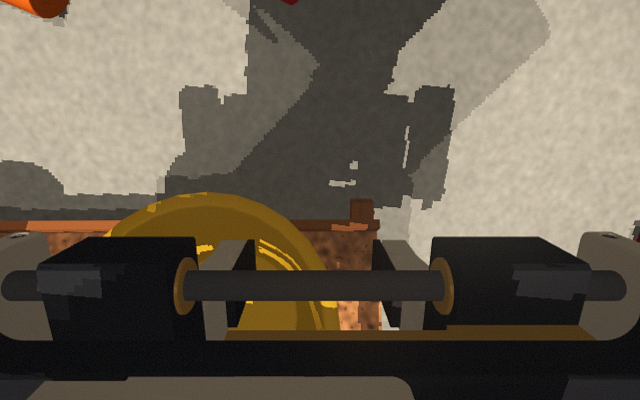

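The left finger at (235,260) is inside the yellow bowl and the right one at (395,270) is outside, so the rim lies between them without contact. Closing.

Call:
send_rows:
  moves:
    - {"slide": [0, 0, 0], "turn": 0, "gripper": 0.3}
    - {"slide": [0, 0, 0], "turn": 0, "gripper": 0}
    - {"slide": [0, 0, 0], "turn": 0, "gripper": 0}
    - {"slide": [0, 0, 0], "turn": 0, "gripper": 0}
    - {"slide": [0, 0, 0], "turn": 0, "gripper": 0}
  newtons: 35

```text
time_s: 4.33
tcp_pos: [0.5259, 0.351, 0.084]
eef_rot: [180.0, 0.0, -174.7]
contact_force: [0.2, -1.6, 0.4]
gripper_width: 0.0334
gripper_force: 0.4
```

Call:
send_rows:
  moves:
    - {"slide": [0, 0, 0], "turn": 0, "gripper": 0}
    - {"slide": [0, 0, 0], "turn": 0, "gripper": 0}
    - {"slide": [0, 0, 0], "turn": 0, "gripper": 0}
    - {"slide": [0, 0, 0], "turn": 0, "gripper": 0}
    - {"slide": [0, 0, 0], "turn": 0, "gripper": 0}

```text
time_s: 4.75
tcp_pos: [0.527, 0.3504, 0.0849]
eef_rot: [-180.0, 0.1, -174.6]
contact_force: [2.8, -4.4, 7.7]
gripper_width: 0.0171
gripper_force: 31.7
```

Run:
```python
from h import *
d=cap('scene');w=cap('wrist')
cv2.imwrite('pics/c2.png',cv2.cvtColor(np.vstack([cv2.resize(d['img'][170:310,290:450],(480,420))[:, :],cv2.resize(w['img'][170:,60:],(480,170))]),cv2.COLOR_RGB2BGR))
```

```text
(no output)
```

View pics/c2.png

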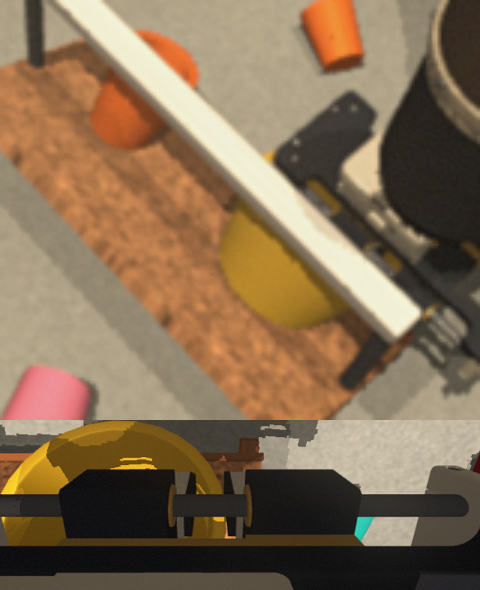

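Call:
send_rows:
  moves:
    - {"slide": [0, 0, 0], "turn": 0, "gripper": 0}
    - {"slide": [0, 0, -0.03], "turn": 0, "gripper": 0}
    - {"slide": [0, 0, -0.06], "turn": 0, "gripper": 0}
    - {"slide": [0, 0, -0.09], "turn": 0, "gripper": 0}
    - {"slide": [0, 0, -0.12], "turn": 0, "gripper": 0}
  newtons: 45

```text
time_s: 5.27
tcp_pos: [0.5263, 0.3495, 0.1023]
eef_rot: [-179.9, 0.0, -174.7]
contact_force: [0.9, -3.4, 1.0]
gripper_width: 0.0091
gripper_force: 42.6
```

Call:
send_rows:
  moves:
    - {"slide": [0.1, 0, -0.05], "turn": 0, "gripper": 0}
    - {"slide": [0.25, 0, -0.1], "turn": 0, "gripper": 0}
    - {"slide": [0.4, 0, -0.1], "turn": 0, "gripper": 0}
    - {"slide": [0.55, 0, -0.15], "turn": 0, "gripper": 0}
    - {"slide": [0.65, 0, -0.2], "turn": 0, "gripper": 0}

```text
time_s: 5.68
tcp_pos: [0.4264, 0.3406, 0.1307]
eef_rot: [-179.9, -0.1, -174.7]
contact_force: [-0.3, 0.9, -2.4]
gripper_width: 0.0082
gripper_force: 42.9
```

Run:
```python
from h import *
d=cap('scene');w=cap('wrist')
cv2.imwrite('pics/c3.png',cv2.cvtColor(np.vstack([cv2.resize(d['img'][150:300,290:490],(560,420)),cv2.resize(w['img'][130:,:],(560,170))]),cv2.COLOR_RGB2BGR))
s=get_state();print(s['tcp_pos'],s['contact_force'],s['moment'],s['gripper_width'],s['gripper_force'])
```

```text
[0.42689146 0.34174505 0.1324641 ] [ 0.97498015  0.81675471 -1.96871445] [ 0.38951024 -0.23495195  0.00663336] 0.008593437114300755 42.995194281684235
```

View pics/c3.png

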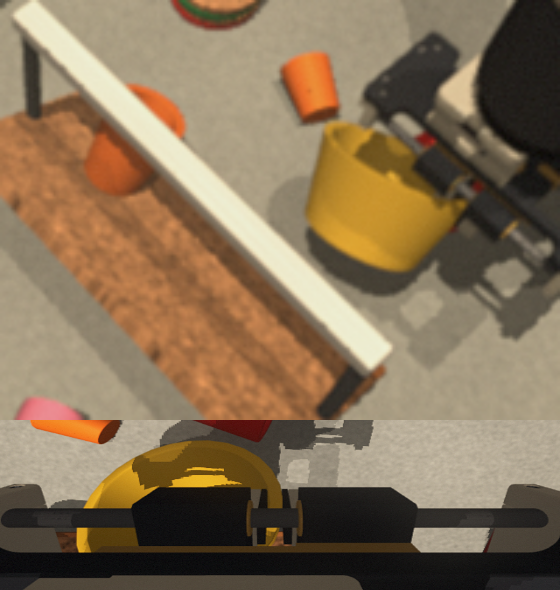

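The yellow bowl is held, clear of the stand, at (385,195) in the upper crop. The opening of 8 mm equals the wall thickness, so the pads lie flat on the wall. Next I'll estimate its tilt.

```bash
cat >> fit.py <<'E'
def fit6(ds,masks,p0,h,rf,rr,w=.3,rad=.03):
    # free pose (x,y,z,ax,ay), non-yellow pixels in the hull may be occluders
    def cost(p):
        c=0; ax=[p[3],p[4],1]
        for d,m in zip(ds,masks):
            q=hullmask(d,np.vstack([ring(p[:3],ax,0,rf),ring(p[:3],ax,h,rr)]))
            c+=((m==1)&(q==0)).sum()/m.sum()+w*((m==0)&(q==1)).sum()/m.sum()
        return c
    best=None
    for g in ([0,0],[-.4,0],[.2,.2],[-.2,-.2],[.2,-.2],[-.2,.2]):
        q=np.array([*p0,*g]); S=np.vstack([q,q+np.diag([.02,.02,.02,.2,.2])])
        r=minimize(cost,q,method='Nelder-Mead',options=dict(initial_simplex=S,xatol=5e-4,fatol=1e-4,maxiter=400))
        if best is None or r.fun<best.fun: best=r
    return best
E
cat > med.py <<'E'
from fit import *
import sys
def med(near3):
    D=[cap('top'),cap('scene')]
    M=[mask(d,19,32,proj(d,near3),60) for d in D]
    f=fit6(D,M,near3-np.array([0,0,.04]),.072,.048,.064);p=f.x
    ax=np.array([p[3],p[4],1]);ax/=np.linalg.norm(ax)
    print('org',p[:3].round(4),'axis',ax.round(3),'tilt',np.degrees(np.arccos(ax[2])).round(1),'cost',round(f.fun,3),'lowest z',ring(p[:3],ax,0,.048)[:,2].min().round(4),'lowpt',ring(p[:3],ax,0,.048)[np.argmin(ring(p[:3],ax,0,.048)[:,2])].round(3))
    return p
if __name__=='__main__':
    s=get_state(); t=s['tcp_pos']; p=med(np.array([t[0],t[1]-.055,t[2]])); print('org-tcp',(p[:3]-t).round(4),t)
E
python3 med.py
```

```text
org [0.46   0.2838 0.0411] axis [-0.127  0.091  0.988] tilt 9.0 cost 0.596 lowest z 0.0336 lowpt [0.422 0.312 0.034]
org-tcp [ 0.0331 -0.058  -0.0914] [0.42689146 0.34174505 0.1324641 ]
```

```bash
cat > med2.py <<'E'
from fit import *
def pose(t,yaw,th,dep,out):
    a=np.radians(yaw); n=-np.array([np.sin(a),-np.cos(a),0])*1.0   # tool -y
    n=n*np.sign(n[1]); fx=np.array([n[1],-n[0],0])  # stand +X
    g=np.cos(th)*np.array([0,0,1])-np.sin(th)*fx; b=np.arctan2(16,72)
    ax=np.cos(b)*g-np.sin(b)*n; rd=np.cos(b)*n+np.sin(b)*g
    rim=np.array(t)+[0,0,dep]+.004*n+out*fx  # outer rim at grip
    return rim-.064*rd-.072*ax, ax
def run(near):
    s=get_state();t=s['tcp_pos'];yaw=s['eef_rot'][2]
    D=[cap('top'),cap('scene')];M=[]
    for d in D:
        hsv=cv2.cvtColor(np.array(d['img']),cv2.COLOR_RGB2HSV);k=np.zeros((400,640),np.uint8)
        cv2.circle(k,tuple(int(v) for v in proj(d,near)),60,1,-1)
        M.append(((hsv[...,0]>=17)&(hsv[...,0]<=34)&(hsv[...,1]>130)&(hsv[...,2]>35)).astype(np.uint8)*k)
    def cost(p):
        o,ax=pose(t,yaw,p[0],p[1],p[2]);c=0
        for d,m in zip(D,M):
            q=hullmask(d,np.vstack([ring(o,ax,0,.048),ring(o,ax,.072,.064)]))
            c+=((m==1)&(q==0)).sum()/m.sum()+.3*((m==0)&(q==1)).sum()/m.sum()
        return c
    r=min((minimize(cost,[x,.022,0],method='Nelder-Mead',options=dict(initial_simplex=[[x,.022,0],[x+.15,.022,0],[x,.03,0],[x,.022,.006]],xatol=5e-4,fatol=1e-4)) for x in (-.6,-.3,0,.3,.6)),key=lambda r:r.fun)
    o,ax=pose(t,yaw,*r.x);k=ring(o,ax,0,.048,200);i=np.argmin(k[:,2])
    print('th',np.degrees(r.x[0]).round(1),r.x[1:].round(4),'cost',round(r.fun,3),[m.sum() for m in M],'org',o.round(4),'ax',ax.round(3),'tilt',np.degrees(np.arccos(ax[2])).round(1),'low',k[i].round(4),'org-tcp',(o-t).round(4),'low-tcp',(k[i]-t).round(4))
if __name__=='__main__':
    t=get_state()['tcp_pos'];run(t+[.02,-.055,-.02])
E
python3 med2.py
```

```text
th 44.7 [ 0.0126 -0.0078] cost 0.444 [np.uint64(985), np.uint64(2035)] org [0.4837 0.3042 0.0844] ax [-0.663 -0.28   0.694] tilt 46.1 low [0.453  0.2913 0.0498] org-tcp [ 0.0552 -0.0378 -0.0473] low-tcp [ 0.0245 -0.0508 -0.0818]
```

Run:
```python
from fit import *
D=[cap('top'),cap('scene')]
M=[mask(d,40,85,proj(d,[.597,-.21,.03]),60) for d in D];print([m.sum() for m in M])
M=[]
for d in D:
    hsv=cv2.cvtColor(np.array(d['img']),cv2.COLOR_RGB2HSV);k=np.zeros((400,640),np.uint8);cv2.circle(k,tuple(int(v) for v in proj(d,[.597,-.21,.03])),60,1,-1)
    M.append(((hsv[...,0]>45)&(hsv[...,0]<80)&(hsv[...,1]>110)).astype(np.uint8)*k)
Z=[np.zeros((400,640),np.uint8)]*2
print([m.sum() for m in M])
f=fit(D,M,Z,[.597,-.21],lambda p:[0,0,1],.065,.07,.1,0);print(f.x.round(4),f.fun)
c=f.x;X=np.array([.9957,.0926]);Y=np.array([-.0926,.9957]);g=c+.043*Y;print('tcp goal',g)
plan([(.4268,.3417,.225,-174.7),(.43,.19,.225,-174.7),(.45,.04,.225,-174.7),(.51,-.08,.225,-174.7),(*g,.225,-174.7),(*g,.1,-174.7)])
```

```text
[np.uint64(0), np.uint64(553)]
[np.uint64(3249), np.uint64(3374)]
[ 0.5967 -0.1959] 0.3419113629622691
tcp goal [ 0.59274796 -0.15308108]
[ 0.015  0.002 -0.628] 0.0
[ 0.072 -1.009 -0.   ] -0.0
[-0.04  -1.008 -0.   ] -0.0
[-0.324 -0.834 -0.   ] -0.0
[-0.504 -0.536 -0.   ] -0.0
[0.    0.    0.833] -0.0
```

Call:
send_rows:
  moves:
    - {"slide": [0, 0, -0.15], "turn": 0, "gripper": 0}
    - {"slide": [0, 0, -0.3], "turn": 0, "gripper": 0}
    - {"slide": [0, 0, -0.45], "turn": 0, "gripper": 0}
    - {"slide": [0, 0, -0.55], "turn": 0, "gripper": 0}
    - {"slide": [0, 0, -0.63], "turn": 0, "gripper": 0}

```text
time_s: 6.5
tcp_pos: [0.4294, 0.3419, 0.2272]
eef_rot: [180.0, 0.0, -174.7]
contact_force: [0.3, 1.0, -3.3]
gripper_width: 0.0083
gripper_force: 43.7
```

Call:
send_rows:
  moves:
    - {"slide": [0.02, -0.15, 0], "turn": 0, "gripper": 0}
    - {"slide": [0.04, -0.35, 0], "turn": 0, "gripper": 0}
    - {"slide": [0.06, -0.55, 0], "turn": 0, "gripper": 0}
    - {"slide": [0.07, -0.77, 0], "turn": 0, "gripper": 0}
    - {"slide": [0.07, -1, 0], "turn": 0, "gripper": 0}

```text
time_s: 6.92
tcp_pos: [0.432, 0.19, 0.2255]
eef_rot: [-180.0, -0.0, -174.6]
contact_force: [0.9, -0.8, -2.3]
gripper_width: 0.0086
gripper_force: 43.8
```

Call:
send_rows:
  moves:
    - {"slide": [-0.01, -0.2, 0], "turn": 0, "gripper": 0}
    - {"slide": [-0.02, -0.4, 0], "turn": 0, "gripper": 0}
    - {"slide": [-0.03, -0.6, 0], "turn": 0, "gripper": 0}
    - {"slide": [-0.04, -0.8, 0], "turn": 0, "gripper": 0}
    - {"slide": [-0.04, -1, 0], "turn": 0, "gripper": 0}

```text
time_s: 7.33
tcp_pos: [0.4524, 0.0409, 0.2257]
eef_rot: [-180.0, -0.0, -174.7]
contact_force: [0.3, 0.2, -2.4]
gripper_width: 0.0087
gripper_force: 43.8
```

Call:
send_rows:
  moves:
    - {"slide": [-0.06, -0.17, 0], "turn": 0, "gripper": 0}
    - {"slide": [-0.12, -0.34, 0], "turn": 0, "gripper": 0}
    - {"slide": [-0.19, -0.5, 0], "turn": 0, "gripper": 0}
    - {"slide": [-0.26, -0.67, 0], "turn": 0, "gripper": 0}
    - {"slide": [-0.32, -0.83, 0], "turn": 0, "gripper": 0}

```text
time_s: 7.75
tcp_pos: [0.5122, -0.0787, 0.2255]
eef_rot: [-180.0, -0.0, -174.7]
contact_force: [1.2, 0.4, -1.6]
gripper_width: 0.0083
gripper_force: 43.8
```

```bash
sed -i "s/run(t+\[.02,-.055,-.02\])/run(t+[.02,-.045,-.03])/" med2.py; python3 med2.py
python3 - <<'E'
from fit import *
d=cap('top')
hsv=cv2.cvtColor(np.array(d['img']),cv2.COLOR_RGB2HSV);k=np.zeros((400,640),np.uint8);cv2.circle(k,(408,186),60,1,-1)
for s in (90,130):
    m=((hsv[...,0]>45)&(hsv[...,0]<80)&(hsv[...,1]>s)).astype(np.uint8)*k
    ys,xs=np.nonzero(m);u=(xs.min()+xs.max())/2;v=(ys.min()+ys.max())/2;print(xs.min(),xs.max(),ys.min(),ys.max(),onz(d,u,v,.065).round(4))
print(get_state()['tcp_pos'],get_state()['gripper_width'])
print([ (n,r['location'].round(3) if hasattr(r['location'],'round') else r['location'],r['p']) for n in('large_bowl','medium_bowl') for r in optics.look_for('top',n)])
E
```

```text
th -75.9 [-0.0323  0.0462] cost 2.073 [np.uint64(257), np.uint64(1643)] org [ 0.4808 -0.1247  0.1727] ax [ 0.963 -0.129  0.237] tilt 76.3 low [ 0.492  -0.1269  0.1261] org-tcp [-0.0314 -0.0459 -0.0527] low-tcp [-0.0202 -0.0482 -0.0994]
410 444 189 221 [ 0.542  -0.2461  0.065 ]
416 416 218 218 [ 0.5066 -0.2163  0.065 ]
[ 0.51182041 -0.07871775  0.22485778] 0.008212629661612134
[('large_bowl', [0.5486, -0.2684, 0.0635], 0.48), ('medium_bowl', [0.4837, -0.1424, 0.195], 0.53)]
```

Run:
```python
from fit import *
d=cap('top'); im=cv2.imread('pics/top.png'); hsv=cv2.cvtColor(im,cv2.COLOR_BGR2HSV)
k=np.zeros((400,640),np.uint8);cv2.circle(k,(408,186),60,1,-1)
for s in (100,140):
    m=((hsv[...,0]>45)&(hsv[...,0]<80)&(hsv[...,1]>s)).astype(np.uint8)*k
    m=cv2.morphologyEx(m,cv2.MORPH_OPEN,np.ones((3,3)));ys,xs=np.nonzero(m)
    print(xs.min(),xs.max(),ys.min(),ys.max(),onz(d,(xs.min()+xs.max())/2,(ys.min()+ys.max())/2,.065).round(4))
# predicted rim box for candidate centres
for c in ([.597,-.196],[.6,-.205]):
    uv=np.array([proj(d,q) for q in ring([*c,0],[0,0,1],.065,.1)]);print(c,uv.min(0).round(1),uv.max(0).round(1))
s=cap('scene');w=cap('wrist')
cv2.imwrite('pics/c4.png',cv2.cvtColor(np.vstack([cv2.resize(s['img'][60:240,190:430],(560,420)),cv2.resize(w['img'][130:,:],(560,170))]),cv2.COLOR_RGB2BGR))
```

```text
371 444 150 221 [ 0.5933 -0.1949  0.065 ]Traceback (most recent call last):
  File "<stdin>", line 7, in <module>
    return umr_minimum(a, axis, None, out, keepdims, initial, where)
ValueError: zero-size array to reduction operation minimum which has no identity
```

Run:
```python
from fit import *
s=cap('scene');w=cap('wrist')
cv2.imwrite('pics/c4.png',cv2.cvtColor(np.vstack([cv2.resize(s['img'][60:240,190:430],(560,420)),cv2.resize(w['img'][130:,:],(560,170))]),cv2.COLOR_RGB2BGR))
```

```text
(no output)
```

View pics/c4.png

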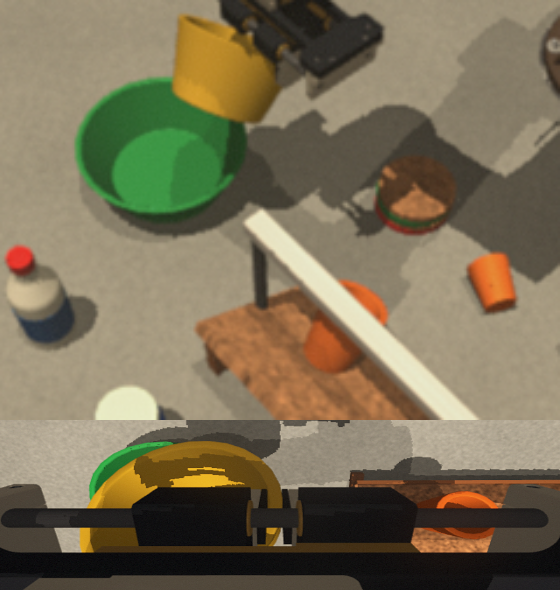

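The yellow bowl is at (225,70) in the crop, held next to the green bowl at (160,150), with its rim leaning partly away from the camera. I'll scan the lean in this view.

Run:
```python
from med2 import *
s=get_state();t=s['tcp_pos'];yaw=s['eef_rot'][2]
d=cap('scene');w=cap('wrist')
def mk(d,k,v=50):
    hsv=cv2.cvtColor(np.array(d['img']),cv2.COLOR_RGB2HSV)
    return ((hsv[...,0]>=17)&(hsv[...,0]<=34)&(hsv[...,1]>140)&(hsv[...,2]>v)).astype(np.uint8)*k
k=np.zeros((400,640),np.uint8);k[60:120,255:315]=1;m=mk(d,k)
k2=np.zeros((400,640),np.uint8);k2[140:260,70:330]=1;m2=mk(w,k2,30)
print(m.sum(),m2.sum())
for th in range(-10,65,5):
    b=(9,)
    for dep in (.012,.016,.02,.024,.028,.032):
        for out in (-.008,-.004,0,.004,.008):
            o,ax=pose(t,yaw,np.radians(th),dep,out);cs=[]
            for dd,mm in ((d,m),(w,m2)):
                P=ring(o,ax,.072,.064) if dd is w else np.vstack([ring(o,ax,0,.048),ring(o,ax,.072,.064)])
                q=hullmask(dd,P)
                cs.append(((mm==1)&(q==0)).sum()/mm.sum()+.3*((mm==0)&(q==1)&(k2 if dd is w else 1)).sum()/mm.sum())
            if cs[0]+cs[1]<b[0]: b=(cs[0]+cs[1],cs,dep,out)
    print(th,np.round(b[0],3),np.round(b[1],3),b[2:])
```

```text
1555 12835
-10 0.625 [0.348 0.277] (0.012, 0.008)
-5 0.56 [0.31  0.251] (0.012, 0.008)
0 0.503 [0.275 0.228] (0.012, 0.008)
5 0.453 [0.246 0.207] (0.012, 0.008)
10 0.412 [0.224 0.188] (0.012, 0.008)
15 0.376 [0.204 0.172] (0.012, 0.008)
20 0.336 [0.179 0.157] (0.016, 0.004)
25 0.297 [0.155 0.142] (0.016, 0.004)
30 0.249 [0.131 0.118] (0.016, 0)
35 0.213 [0.099 0.114] (0.02, -0.004)
40 0.167 [0.082 0.085] (0.016, -0.004)
45 0.151 [0.072 0.079] (0.016, -0.008)
50 0.258 [0.103 0.154] (0.012, -0.008)
55 0.359 [0.103 0.256] (0.012, -0.008)
60 0.469 [0.109 0.36 ] (0.012, -0.008)
```

Call:
send_rows:
  moves:
    - {"slide": [-0.12, -0.14, 0], "turn": 0, "gripper": 0}
    - {"slide": [-0.24, -0.28, 0], "turn": 0, "gripper": 0}
    - {"slide": [-0.37, -0.42, 0], "turn": 0, "gripper": 0}
    - {"slide": [-0.48, -0.54, 0], "turn": 0, "gripper": 0}
    - {"slide": [-0.48, -0.54, 0], "turn": 0, "gripper": 0}

```text
time_s: 8.67
tcp_pos: [0.5934, -0.1526, 0.2253]
eef_rot: [-179.9, 0.0, -174.7]
contact_force: [-0.6, -0.1, -2.4]
gripper_width: 0.0083
gripper_force: 43.8
```

Call:
send_rows:
  moves:
    - {"slide": [0, 0, 0.15], "turn": 0, "gripper": 0}
    - {"slide": [0, 0, 0.3], "turn": 0, "gripper": 0}
    - {"slide": [0, 0, 0.45], "turn": 0, "gripper": 0}
    - {"slide": [0, 0, 0.6], "turn": 0, "gripper": 0}
    - {"slide": [0, 0, 0.73], "turn": 0, "gripper": 0}

```text
time_s: 9.08
tcp_pos: [0.5903, -0.1501, 0.1152]
eef_rot: [180.0, -0.0, -174.6]
contact_force: [-0.6, 0.2, -2.7]
gripper_width: 0.0082
gripper_force: 43.9
```

Call:
send_rows:
  moves:
    - {"slide": [0, 0, 0.02], "turn": 0, "gripper": 0}
    - {"slide": [0, 0, 0.04], "turn": 0, "gripper": 0}
    - {"slide": [0, 0, 0.06], "turn": 0, "gripper": 0}
    - {"slide": [0, 0, 0.08], "turn": 0, "gripper": 0}
    - {"slide": [0, 0, 0.08], "turn": 0, "gripper": 0}

```text
time_s: 9.5
tcp_pos: [0.5912, -0.1507, 0.1051]
eef_rot: [-180.0, 0.1, -174.6]
contact_force: [-0.2, 0.2, -1.7]
gripper_width: 0.0082
gripper_force: 43.9
```

Call:
send_rows:
  moves:
    - {"slide": [0, 0, 0.03], "turn": 0, "gripper": 0}
    - {"slide": [0, 0, 0.06], "turn": 0, "gripper": 0}
    - {"slide": [0, 0, 0.06], "turn": 0, "gripper": 0}
    - {"slide": [0, 0, 0.06], "turn": 0, "gripper": 0}
    - {"slide": [0, 0, 0.06], "turn": 0, "gripper": 0}
  newtons: 8

```text
time_s: 9.92
tcp_pos: [0.5908, -0.1509, 0.0955]
eef_rot: [-180.0, 0.0, -174.7]
contact_force: [0.6, -0.1, -2.9]
gripper_width: 0.0073
gripper_force: 7.6
```

Call:
send_rows:
  moves:
    - {"slide": [0, 0, 0], "turn": 0, "gripper": 0}
    - {"slide": [0, 0, 0], "turn": 0, "gripper": 0}
    - {"slide": [0, 0, 0], "turn": 0, "gripper": 0}
    - {"slide": [0, 0, 0], "turn": 0, "gripper": 0}
    - {"slide": [0, 0, 0], "turn": 0, "gripper": 0}
  newtons: 4

```text
time_s: 10.33
tcp_pos: [0.591, -0.1507, 0.0957]
eef_rot: [-180.0, 0.0, -174.7]
contact_force: [0.6, 0.7, -0.9]
gripper_width: 0.0102
gripper_force: 3.9
```

```bash
cat > th.py <<'E'
from med2 import *
s=get_state();t=s['tcp_pos'];yaw=s['eef_rot'][2];print(t,s['contact_force'],s['moment'])
d=cap('scene');w=cap('wrist')
def mk(d,k,v=50):
    hsv=cv2.cvtColor(np.array(d['img']),cv2.COLOR_RGB2HSV)
    return ((hsv[...,0]>=17)&(hsv[...,0]<=34)&(hsv[...,1]>140)&(hsv[...,2]>v)).astype(np.uint8)*k
k=np.zeros((400,640),np.uint8);cv2.circle(k,tuple(int(v) for v in proj(d,t+[0.02,-.045,-.03])),40,1,-1);m=mk(d,k)
k2=np.zeros((400,640),np.uint8);k2[140:260,70:330]=1;m2=mk(w,k2,30)
print(m.sum(),m2.sum());B=(9,)
for th in range(-20,65,5):
    for dep in (.008,.012,.016,.02,.024):
        for out in (-.012,-.008,-.004,0,.004,.008):
            o,ax=pose(t,yaw,np.radians(th),dep,out);cs=[]
            for dd,mm in ((d,m),(w,m2)):
                P=ring(o,ax,.072,.064) if dd is w else np.vstack([ring(o,ax,0,.048),ring(o,ax,.072,.064)])
                q=hullmask(dd,P)
                cs.append(((mm==1)&(q==0)).sum()/mm.sum()+.3*((mm==0)&(q==1)&(k2 if dd is w else 1)).sum()/mm.sum())
            if sum(cs)<B[0]: B=(sum(cs),cs,th,dep,out,o.round(4),ax.round(3),ring(o,ax,0,.048)[:,2].min())
print(B)
E
python3 th.py
```

```text
[ 0.59099233 -0.15074329  0.09567773] [ 0.61680608  0.74853387 -0.94483902] [ 0.42794073 -0.2371306   0.04155897]
1090 16590
(np.float64(0.31962578318982915), [np.float64(0.20871559633027523), np.float64(0.11091018685955395)], 25, 0.008, -0.008, array([ 0.6224, -0.1908,  0.0274]), array([-0.391, -0.254,  0.885]), np.float64(0.0050223617126140645))
```

The low-force grip is letting the bowl swing upright, with lean now about 25°. I'll shift it towards the robot to centre it, then continue.

Call:
send_rows:
  moves:
    - {"slide": [0, 0, -0.03], "turn": 0, "gripper": 0}
    - {"slide": [0.04, 0, -0.03], "turn": 0, "gripper": 0}
    - {"slide": [0.08, 0, -0.03], "turn": 0, "gripper": 0}
    - {"slide": [0.12, 0, -0.03], "turn": 0, "gripper": 0}
    - {"slide": [0.14, 0, -0.03], "turn": 0, "gripper": 0}
  newtons: 5

```text
time_s: 10.85
tcp_pos: [0.5684, -0.1529, 0.0999]
eef_rot: [180.0, -0.0, -174.7]
contact_force: [0.3, -0.2, -3.1]
gripper_width: 0.0102
gripper_force: 4.8
```

Call:
send_rows:
  moves:
    - {"slide": [0, 0, 0], "turn": 0, "gripper": 0}
    - {"slide": [0, 0, 0], "turn": 0, "gripper": 0}
    - {"slide": [0, 0, 0], "turn": 0, "gripper": 0}
    - {"slide": [0, 0, 0], "turn": 0, "gripper": 0}
    - {"slide": [0, 0, 0], "turn": 0, "gripper": 0}
  newtons: 3

```text
time_s: 11.27
tcp_pos: [0.5701, -0.1527, 0.1]
eef_rot: [-180.0, 0.0, -174.6]
contact_force: [-0.5, 0.8, -0.6]
gripper_width: 0.0115
gripper_force: 3.2
```

```bash
python3 th.py
```

```text
[ 0.57014999 -0.1526968   0.10003033] [-0.50787368  0.77688803 -0.55697154] [ 0.38087427 -0.04405693 -0.0149266 ]
1072 16724
(np.float64(0.36975115304843875), [np.float64(0.2228544776119403), np.float64(0.14689667543649845)], 25, 0.008, -0.008, array([ 0.6016, -0.1928,  0.0317]), array([-0.391, -0.254,  0.885]), np.float64(0.009374946157000751))
```

Call:
send_rows:
  moves:
    - {"slide": [0.03, 0, 0.02], "turn": 0, "gripper": 0}
    - {"slide": [0.03, 0, 0.03], "turn": 0, "gripper": 0.15}
    - {"slide": [0.03, 0, 0.03], "turn": 0, "gripper": 0.25}
    - {"slide": [0.03, 0, 0.03], "turn": 0, "gripper": 0.4}
    - {"slide": [0.03, 0, 0.03], "turn": 0, "gripper": 0.4}

```text
time_s: 11.78
tcp_pos: [0.5651, -0.1533, 0.0953]
eef_rot: [-180.0, -0.0, -174.7]
contact_force: [-1.0, 0.3, 0.3]
gripper_width: 0.0281
gripper_force: 0.3
```

Call:
send_rows:
  moves:
    - {"slide": [0, 0, 0], "turn": 0, "gripper": 0.4}
    - {"slide": [0, 0, 0], "turn": 0, "gripper": 0.4}
    - {"slide": [0, 0, -0.1], "turn": 0, "gripper": 0.45}
    - {"slide": [0, 0, -0.3], "turn": 0, "gripper": 0.5}
    - {"slide": [0, 0, -0.55], "turn": 0, "gripper": 0.5}

```text
time_s: 12.2
tcp_pos: [0.5638, -0.1533, 0.1766]
eef_rot: [180.0, -0.3, -174.7]
contact_force: [1.5, 0.8, -0.3]
gripper_width: 0.0428
gripper_force: 0.0
```

Call:
send_rows:
  moves:
    - {"slide": [0, 0.1, -0.25], "turn": 0, "gripper": 0.6}
    - {"slide": [0.2, 0.35, -0.4], "turn": 0, "gripper": 0.7}
    - {"slide": [0.3, 0.6, -0.4], "turn": 0, "gripper": 1}
    - {"slide": [0.45, 0.8, -0.4], "turn": 0, "gripper": 1}
    - {"slide": [0.6, 1, -0.4], "turn": 0, "gripper": 1}

```text
time_s: 12.62
tcp_pos: [0.4614, -0.0116, 0.2386]
eef_rot: [180.0, 0.1, -174.7]
contact_force: [0.6, 1.6, 0.4]
gripper_width: 0.0714
gripper_force: 0.0
```

Run:
```python
from fit import *
s=cap('scene');t=cap('top')
cv2.imwrite('pics/c5.png',cv2.cvtColor(np.hstack([cv2.resize(s['img'][80:180,190:310],(396,330)),cv2.resize(t['img'][135:235,350:470],(396,330))]),cv2.COLOR_RGB2BGR))
for c in('top','scene'):
    for n in('large_bowl','medium_bowl'): print(c,n,[(np.round(r['location'],3),round(r['p'],2)) for r in optics.look_for(c,n)])
```

```text
top large_bowl [(array([ 0.625, -0.252,  0.049]), 0.58)]
top medium_bowl [(array([ 0.603, -0.224,  0.068]), 0.61)]
scene large_bowl [(array([ 0.629, -0.226,  0.052]), 0.69), (array([0.619, 0.246, 0.092]), 0.55)]
scene medium_bowl [(array([ 0.585, -0.196,  0.052]), 0.9)]
```

View pics/c5.png

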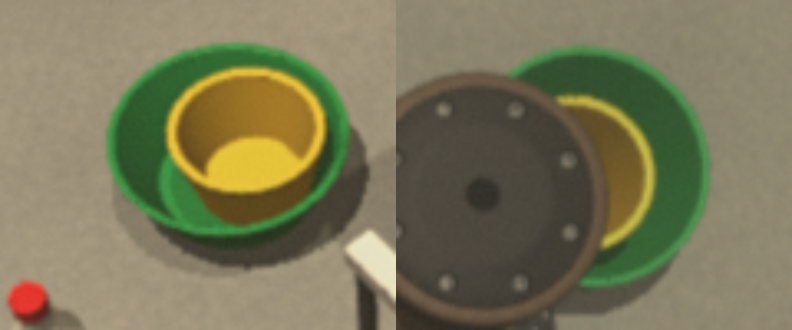

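The left half shows the yellow bowl sitting level inside the green one at (245,145), its floor visible. The right view is partly hidden by the arm. I'll measure it, then plan the small bowl with both fingers outside its rim, so that it hangs upright from its diameter.

```bash
cat > chk.py <<'E'
from fit import *
def yel(d,k):
    hsv=cv2.cvtColor(np.array(d['img']),cv2.COLOR_RGB2HSV)
    return ((hsv[...,0]>=17)&(hsv[...,0]<=34)&(hsv[...,1]>130)&(hsv[...,2]>50)).astype(np.uint8)*k
def medium(cams=('scene',),near=(.59,-.19,.05)):
    D=[cap(c) for c in cams];M=[]
    for d in D:
        k=np.zeros((400,640),np.uint8);cv2.circle(k,tuple(int(v) for v in proj(d,near)),42,1,-1);M.append(yel(d,k))
    def cost(p):
        c=0
        for d,m in zip(D,M):
            q=hullmask(d,np.vstack([ring([p[0],p[1],.008],[p[2],p[3],1],0,.048),ring([p[0],p[1],.008],[p[2],p[3],1],.072,.064)]));c+=1-(q&m).sum()/(q|m).sum()
        return c
    q=np.array([*near[:2],0,0]);r=minimize(cost,q,method='Nelder-Mead',options=dict(initial_simplex=np.vstack([q,q+np.diag([.015,.015,.12,.12])]),xatol=4e-4,fatol=1e-4))
    print('medium',r.x.round(4),'cost',round(r.fun,3));return r.x
if __name__=='__main__':
    medium(); s=get_state();print(s['tcp_pos'])
    X=np.array([.9957,.0926]);Y=np.array([-.0926,.9957]);b=np.array([.602,.1325])
    g=b-.050*X;print('goal',g)
    plan([(*(s['tcp_pos'][:2]*.4+g*.6),.24,-174.7),(*g,.24,-174.7),(*g,.125,-174.7),(*g,.105,-174.7)])
E
python3 chk.py
```

```text
medium [ 0.5866 -0.1874  0.0226  0.0851] cost 0.051
[ 0.46262927 -0.01307089  0.23792247]
goal [0.552215 0.12787 ]
[-0.409  0.528 -0.014] -0.0
[-0.273  0.352 -0.   ] -0.0
[0.    0.    0.767] -0.0
[0.    0.    0.133] -0.0
```

Call:
send_rows:
  moves:
    - {"slide": [-0.1, 0.13, -0.014], "turn": 0, "gripper": 1}
    - {"slide": [-0.2, 0.26, -0.014], "turn": 0, "gripper": 1}
    - {"slide": [-0.3, 0.4, -0.014], "turn": 0, "gripper": 1}
    - {"slide": [-0.41, 0.53, -0.014], "turn": 0, "gripper": 1}
    - {"slide": [-0.41, 0.53, -0.014], "turn": 0, "gripper": 1}

```text
time_s: 13.38
tcp_pos: [0.5189, 0.0739, 0.2389]
eef_rot: [-180.0, -0.0, -174.7]
contact_force: [1.1, 0.2, 1.1]
gripper_width: 0.0876
gripper_force: 0.0
```

Call:
send_rows:
  moves:
    - {"slide": [-0.09, 0.12, 0], "turn": 0, "gripper": 1}
    - {"slide": [-0.18, 0.24, 0], "turn": 0, "gripper": 1}
    - {"slide": [-0.27, 0.35, 0], "turn": 0, "gripper": 1}
    - {"slide": [-0.27, 0.35, 0], "turn": 0, "gripper": 1}
    - {"slide": [-0.27, 0.35, 0], "turn": 0, "gripper": 1}

```text
time_s: 13.8
tcp_pos: [0.5521, 0.1278, 0.2387]
eef_rot: [-179.9, -0.1, -174.7]
contact_force: [-0.1, -0.7, -0.9]
gripper_width: 0.0875
gripper_force: 0.0
```

Run:
```python
from chk import *
d=cap('top');w=cap('wrist');s=cap('scene')
medium(('top','scene'))
hsv=lambda d:cv2.cvtColor(np.array(d['img']),cv2.COLOR_RGB2HSV)
# orange small bowl, wrist + scene view
X=np.array([.9957,.0926,0]);ax=-.5*X+np.array([0,0,.866])
M=[]
rimc=np.array([.602,.1325,.055])+.076*ax
for q in (s,):
    h=hsv(q);k=np.zeros((400,640),np.uint8);cv2.circle(k,tuple(int(v) for v in proj(q,rimc)),30,1,-1)
    M.append(((h[...,0]>=3)&(h[...,0]<=14)&(h[...,1]>180)).astype(np.uint8)*k)
print(M[0].sum(),proj(w,rimc),proj(w,rimc+[0,.034,0]))
h=hsv(w);k=((h[...,0]>=3)&(h[...,0]<=14)&(h[...,1]>180)&(h[...,2]>60));uv=np.array([proj(w,q) for q in ring([.602,.1325,.055],ax,.076,.034)]);print('pred rim box',uv.min(0),uv.max(0))
k[:, :int(uv[:,0].min()-40)]=0;k[:,int(uv[:,0].max()+40):]=0
ys,xs=np.nonzero(k);print('wrist orange',np.percentile(xs,[.5,50,99.5]),np.percentile(ys,[.5,50,99.5]),len(xs))
st=get_state();print(st['tcp_pos'])
g=(.5522,.1279);plan([(*g,.125,-174.7),(*g,.105,-174.7)])
```

```text
medium [ 0.5848 -0.1858  0.0133  0.0548] cost 0.087
440 [313.83449529 213.60245849] [351.6247002  216.96793978]
pred rim box [275.78904158 177.57923386] [351.89768464 251.80348462]
wrist orange [256.055 329.    384.   ] [  1. 197. 249.] 6812
[0.55115882 0.12745351 0.24010866]
[-0.007  0.002  0.767] -0.0
[0.    0.    0.133] -0.0
```

Call:
send_rows:
  moves:
    - {"slide": [0, 0, 0.2], "turn": 0, "gripper": 1}
    - {"slide": [0, 0, 0.4], "turn": 0, "gripper": 1}
    - {"slide": [0, 0, 0.55], "turn": 0, "gripper": 1}
    - {"slide": [0, 0, 0.66], "turn": 0, "gripper": 1}
    - {"slide": [0, 0, 0.77], "turn": 0, "gripper": 1}

```text
time_s: 14.47
tcp_pos: [0.5509, 0.1277, 0.1237]
eef_rot: [-180.0, -0.0, -174.7]
contact_force: [0.4, 0.6, 0.3]
gripper_width: 0.0874
gripper_force: 0.0
```

Call:
send_rows:
  moves:
    - {"slide": [0, 0, 0.03], "turn": 0, "gripper": 1}
    - {"slide": [0, 0, 0.07], "turn": 0, "gripper": 1}
    - {"slide": [0, 0, 0.1], "turn": 0, "gripper": 1}
    - {"slide": [0, 0, 0.14], "turn": 0, "gripper": 1}
    - {"slide": [0, 0, 0.14], "turn": 0, "gripper": 1}

```text
time_s: 14.88
tcp_pos: [0.5511, 0.1283, 0.1032]
eef_rot: [180.0, -0.0, -174.7]
contact_force: [-0.3, -0.1, -0.4]
gripper_width: 0.0877
gripper_force: 0.0
```

Run:
```python
from h import *
d=cap('wrist','w2.png');s=get_state();print(s['tcp_pos'],s['contact_force'],s['moment'])
```

```text
[0.55125306 0.12834603 0.10359144] [0.31869412 0.19720315 0.80892312] [ 0.06339475 -0.18494048  0.01231929]
```

View pics/w2.png

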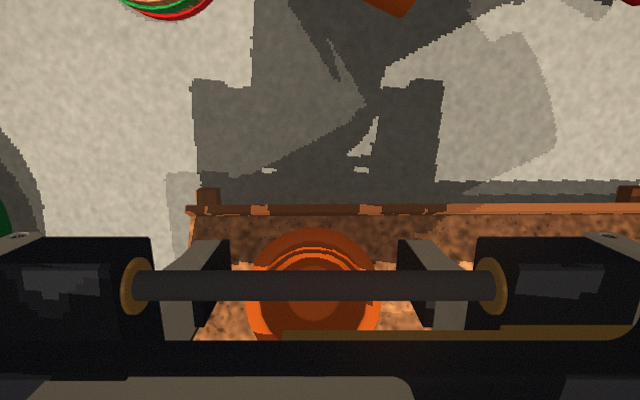

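The orange bowl, rim centred near (314,290), lies midway between the pads at (215,285) and (415,285). Closing gently.

Call:
send_rows:
  moves:
    - {"slide": [0, 0, 0], "turn": 0, "gripper": 0.6}
    - {"slide": [0, 0, 0], "turn": 0, "gripper": 0.6}
    - {"slide": [0, 0, 0], "turn": 0, "gripper": 0.6}
    - {"slide": [0, 0, 0], "turn": 0, "gripper": 0.6}
    - {"slide": [0, 0, 0], "turn": 0, "gripper": 0.6}
  newtons: 12

```text
time_s: 15.35
tcp_pos: [0.5513, 0.1284, 0.1037]
eef_rot: [180.0, 0.0, -174.7]
contact_force: [-0.3, -0.5, -0.6]
gripper_width: 0.0647
gripper_force: 11.3
```

Call:
send_rows:
  moves:
    - {"slide": [0, 0, 0], "turn": 0, "gripper": 0.6}
    - {"slide": [0, 0, -0.03], "turn": 0, "gripper": 0.6}
    - {"slide": [0, 0, -0.06], "turn": 0, "gripper": 0.6}
    - {"slide": [0, 0, -0.09], "turn": 0, "gripper": 0.6}
    - {"slide": [0, 0, -0.12], "turn": 0, "gripper": 0.6}

```text
time_s: 15.77
tcp_pos: [0.5514, 0.1285, 0.1222]
eef_rot: [180.0, 0.0, -174.7]
contact_force: [0.7, -0.1, -0.5]
gripper_width: 0.0646
gripper_force: 11.4
```

```bash
cat > sm.py <<'E'
from fit import *
def small():
    s=get_state();t=s['tcp_pos'];a=np.radians(s['eef_rot'][2]);fx=-np.array([np.cos(a),np.sin(a),0]);print(t,s['contact_force'].round(1),s['gripper_width'],s['gripper_force'])
    D=[cap('scene'),cap('wrist')];M=[];K=[]
    for i,d in enumerate(D):
        h=cv2.cvtColor(np.array(d['img']),cv2.COLOR_RGB2HSV);k=np.zeros((400,640),np.uint8)
        if i: k[225:268,200:430]=1
        else: cv2.circle(k,tuple(int(v) for v in proj(d,t-[0,0,.02])),28,1,-1)
        m=((h[...,0]>=3)&(h[...,0]<=13)&(h[...,1]>195)&(h[...,2]>50)).astype(np.uint8)*k;M.append(m);K.append(k)
    def cost(p,full=0):
        ax=np.cos(p[0])*np.array([0,0,1])-np.sin(p[0])*fx; rc=t+p[1]*fx+[0,0,p[2]]; o=rc-.076*ax; c=[]
        for i,(d,m,k) in enumerate(zip(D,M,K)):
            P=np.vstack([ring(o,ax,0,.026),ring(o,ax,.076,.034)]);q=hullmask(d,P)&k
            c.append((((m==1)&(q==0)).sum()+.4*((m==0)&(q==1)).sum())/max(m.sum(),50))
        return (c,o,ax) if full else c[0]+.5*c[1]
    r=min((minimize(cost,[x,0,.012],method='Nelder-Mead',options=dict(initial_simplex=[[x,0,.012],[x+.2,0,.012],[x,.01,.012],[x,0,.02]],xatol=5e-4,fatol=1e-4)) for x in (-.5,-.2,.1,.35,.6)),key=lambda r:r.fun)
    c,o,ax=cost(r.x,1);print('lean',np.degrees(r.x[0]).round(1),'dx,dz rim',r.x[1:].round(4),'cost',np.round(c,3),[m.sum() for m in M],'org-tcp',(o-t).round(4),'lowest',(ring(o,ax,0,.026)[:,2].min()-t[2]).round(4))
if __name__=='__main__': small()
E
python3 sm.py
```

```text
[0.55143303 0.1284845  0.12223576] [ 0.7 -0.1 -0.5] 0.06458375507435822 11.361778872669674
lean 76.4 dx,dz rim [ 0.0298 -0.0805] cost [0.558 0.184] [np.uint64(142), np.uint64(3927)] org-tcp [ 0.1032  0.0097 -0.0984] lowest -0.1236
```

Call:
send_rows:
  moves:
    - {"slide": [0, 0, -0.06], "turn": 0, "gripper": 0.6}
    - {"slide": [0.1, 0, -0.08], "turn": 0, "gripper": 0.6}
    - {"slide": [0.25, 0, -0.1], "turn": 0, "gripper": 0.6}
    - {"slide": [0.4, 0, -0.14], "turn": 0, "gripper": 0.6}
    - {"slide": [0.55, 0, -0.2], "turn": 0, "gripper": 0.6}

```text
time_s: 16.28
tcp_pos: [0.4678, 0.1202, 0.1513]
eef_rot: [-180.0, -0.1, -174.7]
contact_force: [-0.4, 0.8, 0.8]
gripper_width: 0.0645
gripper_force: 11.3
```

Call:
send_rows:
  moves:
    - {"slide": [0.1, 0, -0.1], "turn": 0, "gripper": 0.6}
    - {"slide": [0.1, 0, -0.2], "turn": 0, "gripper": 0.6}
    - {"slide": [0.1, -0.1, -0.3], "turn": 0, "gripper": 0.6}
    - {"slide": [0.1, -0.2, -0.4], "turn": 0, "gripper": 0.6}
    - {"slide": [0.1, -0.2, -0.45], "turn": 0, "gripper": 0.6}

```text
time_s: 16.7
tcp_pos: [0.4574, 0.0883, 0.2216]
eef_rot: [180.0, 0.1, -174.7]
contact_force: [0.6, 1.0, -0.1]
gripper_width: 0.0647
gripper_force: 11.3
```

```bash
python3 sm.py; python3 -c "
from chk import *
medium(('scene','top'))"
```

```text
[0.45735432 0.08831446 0.22155768] [ 0.6  1.  -0.1] 0.06465069898994956 11.332852264749818
lean 32.7 dx,dz rim [0.0128 0.0173] cost [0.168 0.134] [np.uint64(768), np.uint64(2968)] org-tcp [ 0.0536  0.005  -0.0467] lowest -0.0607
medium [ 0.5857 -0.1859  0.0063  0.0565] cost 0.088
```

Call:
send_rows:
  moves:
    - {"slide": [0, -0.2, 0], "turn": 0, "gripper": 0.6}
    - {"slide": [0, -0.4, 0], "turn": 0, "gripper": 0.6}
    - {"slide": [0, -0.6, 0], "turn": 0, "gripper": 0.6}
    - {"slide": [-0.05, -0.8, 0.1], "turn": 0, "gripper": 0.6}
    - {"slide": [-0.1, -0.98, 0.2], "turn": 0, "gripper": 0.6}

```text
time_s: 17.32
tcp_pos: [0.4859, -0.0564, 0.1885]
eef_rot: [180.0, 0.0, -174.6]
contact_force: [0.5, 0.3, -1.2]
gripper_width: 0.0647
gripper_force: 11.4
```

Call:
send_rows:
  moves:
    - {"slide": [0, 0, 0.2], "turn": 0, "gripper": 0.6}
    - {"slide": [0, 0, 0.4], "turn": 0, "gripper": 0.6}
    - {"slide": [0, 0, 0.6], "turn": 0, "gripper": 0.6}
    - {"slide": [0, 0, 0.7], "turn": 0, "gripper": 0.6}
    - {"slide": [0, 0, 0.78], "turn": 0, "gripper": 0.6}

```text
time_s: 17.73
tcp_pos: [0.4837, -0.0557, 0.0689]
eef_rot: [-180.0, -0.3, -174.7]
contact_force: [0.2, -0.3, 0.1]
gripper_width: 0.0644
gripper_force: 11.3
```

Call:
send_rows:
  moves:
    - {"slide": [0, 0, 0.02], "turn": 0, "gripper": 0.6}
    - {"slide": [0, 0, 0.02], "turn": 0, "gripper": 0.6}
    - {"slide": [0, 0, 0.02], "turn": 0, "gripper": 0.6}
    - {"slide": [0, 0, 0.02], "turn": 0, "gripper": 0.6}
    - {"slide": [0, 0, 0.02], "turn": 0, "gripper": 0.6}
  newtons: 3

```text
time_s: 18.15
tcp_pos: [0.4863, -0.0552, 0.0699]
eef_rot: [180.0, 0.1, -174.6]
contact_force: [-0.1, 0.0, -0.8]
gripper_width: 0.0649
gripper_force: 2.8
```

```bash
python3 sm.py
```

```text
[ 0.48625393 -0.0552465   0.06990407] [-0.1  0.  -0.8] 0.06489434866042579 2.839610483497381
lean -28.2 dx,dz rim [0.022  0.0138] cost [1.145 0.021] [np.uint64(181), np.uint64(4399)] org-tcp [-0.0138 -0.0013 -0.0532] lowest -0.0654
```

Call:
send_rows:
  moves:
    - {"slide": [0, 0, 0.02], "turn": 0, "gripper": 0.6}
    - {"slide": [0, 0, 0.04], "turn": 0, "gripper": 0.6}
    - {"slide": [0, 0, 0.055], "turn": 0, "gripper": 0.6}
    - {"slide": [0, 0, 0.055], "turn": 0, "gripper": 0.6}
    - {"slide": [0, 0, 0.055], "turn": 0, "gripper": 0.6}

```text
time_s: 18.67
tcp_pos: [0.4856, -0.0555, 0.0607]
eef_rot: [-180.0, -0.0, -174.7]
contact_force: [-0.7, 0.4, 1.8]
gripper_width: 0.064
gripper_force: 2.9
```

Call:
send_rows:
  moves:
    - {"slide": [0, 0, 0], "turn": 0, "gripper": 0.75}
    - {"slide": [0, 0, 0], "turn": 0, "gripper": 0.8}
    - {"slide": [0, 0, 0], "turn": 0, "gripper": 0.9}
    - {"slide": [0, 0, 0], "turn": 0, "gripper": 1}
    - {"slide": [0, 0, 0], "turn": 0, "gripper": 1}

```text
time_s: 19.08
tcp_pos: [0.4856, -0.0555, 0.0607]
eef_rot: [-180.0, -0.0, -174.7]
contact_force: [0.7, 0.6, 0.2]
gripper_width: 0.0839
gripper_force: 0.0
```

Call:
send_rows:
  moves:
    - {"slide": [0, 0, -0.1], "turn": 0, "gripper": 1}
    - {"slide": [0, 0, -0.3], "turn": 0, "gripper": 1}
    - {"slide": [0, 0, -0.5], "turn": 0, "gripper": 1}
    - {"slide": [0.1, 0.25, -0.7], "turn": 0, "gripper": 1}
    - {"slide": [0.2, 0.5, -0.9], "turn": 0, "gripper": 1}

```text
time_s: 19.5
tcp_pos: [0.455, 0.0037, 0.1866]
eef_rot: [-180.0, 0.0, -174.9]
contact_force: [1.0, 1.6, -0.1]
gripper_width: 0.0875
gripper_force: 0.0
```

```bash
cat > sfree.py <<'E'
from fit import *
def sfree(near,cams,zf=0.,rad=26):
    D=[cap(c) for c in cams];M=[]
    for d in D:
        h=cv2.cvtColor(np.array(d['img']),cv2.COLOR_RGB2HSV);k=np.zeros((400,640),np.uint8);cv2.circle(k,tuple(int(v) for v in proj(d,near)),rad,1,-1)
        M.append(((h[...,0]>=2)&(h[...,0]<=14)&(h[...,1]>160)&(h[...,2]>40)).astype(np.uint8)*k)
    def cost(p):
        c=0
        for d,m in zip(D,M):
            q=hullmask(d,np.vstack([ring([p[0],p[1],zf],[p[2],p[3],1],0,.026),ring([p[0],p[1],zf],[p[2],p[3],1],.076,.034)]));c+=1-(q&m).sum()/max((q|m).sum(),1)
        return c
    q=np.array([*near[:2],0,0]);r=minimize(cost,q,method='Nelder-Mead',options=dict(initial_simplex=np.vstack([q,q+np.diag([.015,.015,.15,.15])]),xatol=4e-4,fatol=1e-4))
    print('small',r.x.round(4),'cost',round(r.fun,3),[m.sum() for m in M]);return r.x
E
python3 - <<'E'
from sfree import *
for c in ('top','scene'):
    cap(c);print(c,[(np.round(r['location'],3),round(r['p'],2)) for r in optics.look_for(c,'small_bowl')])
sfree([.51,-.055,.04],('scene',));sfree([.51,-.055,.04],('scene','top'))
print(get_state()['tcp_pos'])
E
```

```text
top [(array([0.581, 0.475, 0.036]), 0.85), (array([0.779, 0.284, 0.051]), 0.69)]
scene [(array([0.79 , 0.289, 0.058]), 0.94), (array([0.592, 0.479, 0.037]), 0.94), (array([0.392, 0.163, 0.034]), 0.88), (array([ 0.485, -0.052,  0.056]), 0.83), (array([0.361, 0.304, 0.048]), 0.66)]
small [ 0.4795 -0.065   0.1423  0.1787] cost 0.065 [np.uint64(633)]
small [ 0.4799 -0.0656  0.1189  0.1961] cost 1.07 [np.uint64(634), np.uint64(0)]
[0.45471584 0.0033701  0.18449368]
```

Call:
send_rows:
  moves:
    - {"slide": [0, 0.25, -0.1], "turn": 0, "gripper": 1}
    - {"slide": [0, 0.5, -0.2], "turn": 0, "gripper": 1}
    - {"slide": [0, 0.75, -0.3], "turn": 0, "gripper": 1}
    - {"slide": [0, 1, -0.4], "turn": 0, "gripper": 1}
    - {"slide": [0, 1, -0.4], "turn": 0, "gripper": 1}

```text
time_s: 20.27
tcp_pos: [0.4427, 0.1578, 0.2472]
eef_rot: [179.9, 0.2, -174.5]
contact_force: [0.8, 0.4, 0.3]
gripper_width: 0.0874
gripper_force: 0.0
```

Run:
```python
from sfree import *
from chk import medium
p=sfree([.483,-.058,.04],('scene','top'));sfree([.483,-.058,.04],('top',));sfree([.483,-.058,.04],('scene',))
medium(('top','scene'));medium(('top',))
D=[cap('top'),cap('scene')];M=[]
for d in D:
    hsv=cv2.cvtColor(np.array(d['img']),cv2.COLOR_RGB2HSV);k=np.zeros((400,640),np.uint8);cv2.circle(k,tuple(int(v) for v in proj(d,[.597,-.2,.03])),60,1,-1)
    M.append(((hsv[...,0]>17)&(hsv[...,0]<80)&(hsv[...,1]>110)).astype(np.uint8)*k)
for i in ([0],[1],[0,1]):
    f=fit([D[j] for j in i],[M[j] for j in i],[np.zeros((400,640),np.uint8)]*2,[.597,-.2],lambda p:[0,0,1],.065,.07,.1,0);print('large',f.x.round(4),f.fun)
print(get_state()['tcp_pos'])
```

```text
small [ 0.4827 -0.0645  0.0484  0.1442] cost 0.449 [np.uint64(631), np.uint64(377)]
small [ 0.4802 -0.0628  0.0113  0.0927] cost 0.351 [np.uint64(370)]
small [ 0.4789 -0.0639  0.132   0.1244] cost 0.088 [np.uint64(632)]
medium [ 0.5846 -0.1851  0.0213  0.0423] cost 0.084
medium [ 0.585  -0.1824  0.0057  0.0231] cost 0.021
large [ 0.5943 -0.1964] 0.2346660608814175
large [ 0.5959 -0.1988] 0.07847411444141694
large [ 0.597  -0.1961] 0.3115843573657454
[0.44119585 0.15232123 0.24506801]
```

Run:
```python
from h import *
plan([(.46,.04,.2,-174.7),(.483,-.059,.13,-174.7),(.483,-.059,.062,-174.7),(.483,-.059,.19,-174.7),(.585,-.185,.19,-174.7),(.585,-.185,.084,-174.7)])
```

```text
[-0.056 -0.757  0.3  ] -0.001
[-0.092 -0.671  0.467] -0.0
[0.    0.    0.453] -0.0
[ 0.     0.    -0.853] -0.0
[-0.6   -0.899 -0.   ] -0.0
[0.    0.    0.707] -0.0
```

Call:
send_rows:
  moves:
    - {"slide": [-0.02, -0.25, 0.1], "turn": 0, "gripper": 1}
    - {"slide": [-0.04, -0.5, 0.2], "turn": 0, "gripper": 1}
    - {"slide": [-0.056, -0.757, 0.3], "turn": 0, "gripper": 1}
    - {"slide": [-0.056, -0.757, 0.3], "turn": 0, "gripper": 1}
    - {"slide": [-0.056, -0.757, 0.3], "turn": 0, "gripper": 1}

```text
time_s: 21.13
tcp_pos: [0.4595, 0.0385, 0.1996]
eef_rot: [-180.0, -0.1, -174.9]
contact_force: [0.2, 0.3, 0.8]
gripper_width: 0.0873
gripper_force: 0.0
```

Call:
send_rows:
  moves:
    - {"slide": [-0.03, -0.22, 0.1], "turn": 0, "gripper": 1}
    - {"slide": [-0.06, -0.45, 0.2], "turn": 0, "gripper": 1}
    - {"slide": [-0.092, -0.671, 0.35], "turn": 0, "gripper": 1}
    - {"slide": [-0.092, -0.671, 0.467], "turn": 0, "gripper": 1}
    - {"slide": [-0.092, -0.671, 0.467], "turn": 0, "gripper": 1}

```text
time_s: 21.55
tcp_pos: [0.4815, -0.059, 0.1276]
eef_rot: [-180.0, -0.3, -174.8]
contact_force: [0.2, 0.3, -0.3]
gripper_width: 0.0876
gripper_force: 0.0
```

Run:
```python
from fit import *
w=cap('wrist');h=cv2.cvtColor(np.array(w['img']),cv2.COLOR_RGB2HSV)
m=((h[...,0]>=2)&(h[...,0]<=14)&(h[...,1]>160)&(h[...,2]>40)).astype(np.uint8);m[:150]=0;m[268:]=0;m[:,:180]=0;m[:,460:]=0
n,l,st,ce=cv2.connectedComponentsWithStats(m);i=1+np.argmax(st[1:,4]);print(st[i],ce[i])
for c in ([.483,-.059],[.483,-.064],[.478,-.059]):
    uv=np.array([proj(w,q) for q in ring([*c,0],[0,0,1],.076,.034)]);print(c,uv.min(0).round(),uv.max(0).round())
t=get_state()['tcp_pos'];print(t);plan([(.483,-.059,.062,-174.7)])
```

```text
[ 270  173   98   95 7177] [318.38902048 223.63480563]
[0.483, -0.059] [263. 178.] [362. 272.]
[0.483, -0.064] [256. 177.] [355. 271.]
[0.478, -0.059] [264. 170.] [363. 265.]
[ 0.482364   -0.05819109  0.1294464 ]
[-0.004 -0.006  0.45 ] -0.0
```

Call:
send_rows:
  moves:
    - {"slide": [0.015, 0.03, 0], "turn": 0, "gripper": 1}
    - {"slide": [0.015, 0.03, 0.13], "turn": 0, "gripper": 1}
    - {"slide": [0.015, 0.03, 0.27], "turn": 0, "gripper": 1}
    - {"slide": [0.015, 0.03, 0.38], "turn": 0, "gripper": 1}
    - {"slide": [0.015, 0.03, 0.45], "turn": 0, "gripper": 1}

```text
time_s: 22.02
tcp_pos: [0.481, -0.0517, 0.0634]
eef_rot: [180.0, 0.1, -174.5]
contact_force: [-0.8, 0.3, 0.2]
gripper_width: 0.0878
gripper_force: 0.0
```

Call:
send_rows:
  moves:
    - {"slide": [0, 0, 0], "turn": 0, "gripper": 0.6}
    - {"slide": [0, 0, 0], "turn": 0, "gripper": 0.6}
    - {"slide": [0, 0, 0], "turn": 0, "gripper": 0.6}
    - {"slide": [0, 0, 0], "turn": 0, "gripper": 0.6}
    - {"slide": [0, 0, 0], "turn": 0, "gripper": 0.6}
  newtons: 12

```text
time_s: 22.43
tcp_pos: [0.4817, -0.0531, 0.0644]
eef_rot: [180.0, 0.2, -174.6]
contact_force: [-0.1, -0.4, 5.1]
gripper_width: 0.0676
gripper_force: 12.0
```

Call:
send_rows:
  moves:
    - {"slide": [0, 0, 0], "turn": 0, "gripper": 0.6}
    - {"slide": [0, 0, 0], "turn": 0, "gripper": 0.6}
    - {"slide": [0, 0, -0.05], "turn": 0, "gripper": 0.6}
    - {"slide": [0, 0, -0.1], "turn": 0, "gripper": 0.6}
    - {"slide": [0, 0, -0.15], "turn": 0, "gripper": 0.6}

```text
time_s: 22.85
tcp_pos: [0.4804, -0.0536, 0.0863]
eef_rot: [180.0, -0.0, -174.7]
contact_force: [-0.8, 0.1, -0.8]
gripper_width: 0.0676
gripper_force: 12.0
```

```bash
python3 sm.py
python3 - <<'E'
from h import *
plan([(.4805,-.055,.19,-174.7),(.585,-.185,.19,-174.7),(.585,-.185,.095,-174.7)])
E
```

```text
[ 0.48038691 -0.05364348  0.08627436] [-0.8  0.1 -0.8] 0.0675698378243596 11.999950503814034
lean -23.5 dx,dz rim [0.0109 0.0092] cost [1.291 0.054] [np.uint64(175), np.uint64(5272)] org-tcp [-0.0193 -0.0018 -0.0605] lowest -0.0708
[ 0.007 -0.01  -0.686] 0.001
[-0.614 -0.927 -0.   ] -0.0
[0.    0.    0.633] -0.0
```

Call:
send_rows:
  moves:
    - {"slide": [0, 0, -0.12], "turn": 0, "gripper": 0.6}
    - {"slide": [0, 0, -0.25], "turn": 0, "gripper": 0.6}
    - {"slide": [0, 0, -0.4], "turn": 0, "gripper": 0.6}
    - {"slide": [0, 0, -0.55], "turn": 0, "gripper": 0.6}
    - {"slide": [0, 0, -0.69], "turn": 0, "gripper": 0.6}

```text
time_s: 23.37
tcp_pos: [0.4803, -0.0536, 0.1901]
eef_rot: [180.0, 0.0, -174.7]
contact_force: [0.5, 0.3, -1.4]
gripper_width: 0.0678
gripper_force: 12.0
```

Call:
send_rows:
  moves:
    - {"slide": [-0.12, -0.18, 0], "turn": 0, "gripper": 0.6}
    - {"slide": [-0.25, -0.37, 0], "turn": 0, "gripper": 0.6}
    - {"slide": [-0.37, -0.56, 0], "turn": 0, "gripper": 0.6}
    - {"slide": [-0.5, -0.75, 0], "turn": 0, "gripper": 0.6}
    - {"slide": [-0.61, -0.92, 0], "turn": 0, "gripper": 0.6}

```text
time_s: 23.78
tcp_pos: [0.5854, -0.184, 0.1887]
eef_rot: [180.0, -0.0, -174.7]
contact_force: [1.3, 0.6, -0.1]
gripper_width: 0.0676
gripper_force: 12.0
```

```bash
python3 sm.py
python3 - <<'E'
from h import *
plan([(.585,-.184,.19,-174.7),(.585,-.184,.1,-174.7)])
w=cap('wrist');h=cv2.cvtColor(np.array(w['img']),cv2.COLOR_RGB2HSV)
m=((h[...,0]>=2)&(h[...,0]<=14)&(h[...,1]>160)&(h[...,2]>40)).astype(np.uint8);m[:100]=0;m[268:]=0;m[:,:180]=0;m[:,460:]=0
n,l,st,ce=cv2.connectedComponentsWithStats(m);i=1+np.argmax(st[1:,4]);print(st[i])
from fit import ring
t=get_state()['tcp_pos']
for th in (-15,0,15):
    a=np.radians(th);ax=np.array([np.sin(a)*-.9957,np.sin(a)*-.0926,np.cos(a)]);uv=np.array([proj(w,q) for q in ring(t+[0,0,.012],ax,0,.034)]);print(th,uv.min(0).round(),uv.max(0).round())
E
```

```text
[ 0.58542321 -0.18401464  0.1887244 ] [ 1.3  0.6 -0.1] 0.06760890252823613 12.000627782545052
lean 65.6 dx,dz rim [ 0.0029 -0.0075] cost [1.283 0.084] [np.uint64(203), np.uint64(5313)] org-tcp [ 0.0719  0.0067 -0.0388] lowest -0.0625
[ 0.007  0.01  -0.016] -0.001
[0.  0.  0.6] -0.0
[ 246  186  135   82 7953]
-15 [247. 205.] [385. 311.]
0 [247. 197.] [384. 323.]
15 [247. 195.] [384. 332.]
```

Call:
send_rows:
  moves:
    - {"slide": [0, 0, 0.12], "turn": 0, "gripper": 0.6}
    - {"slide": [0, 0, 0.24], "turn": 0, "gripper": 0.6}
    - {"slide": [0, 0, 0.36], "turn": 0, "gripper": 0.6}
    - {"slide": [0, 0, 0.48], "turn": 0, "gripper": 0.6}
    - {"slide": [0, 0, 0.58], "turn": 0, "gripper": 0.6}

```text
time_s: 24.35
tcp_pos: [0.5834, -0.1817, 0.1008]
eef_rot: [180.0, -0.1, -174.6]
contact_force: [0.1, -1.0, -1.4]
gripper_width: 0.0674
gripper_force: 12.0
```

Call:
send_rows:
  moves:
    - {"slide": [0, 0, 0.03], "turn": 0, "gripper": 0.6}
    - {"slide": [0, 0, 0.06], "turn": 0, "gripper": 0.6}
    - {"slide": [0, 0, 0.09], "turn": 0, "gripper": 0.6}
    - {"slide": [0, 0, 0.11], "turn": 0, "gripper": 0.6}
    - {"slide": [0, 0, 0.11], "turn": 0, "gripper": 0.6}

```text
time_s: 24.77
tcp_pos: [0.5845, -0.1823, 0.0855]
eef_rot: [180.0, 0.0, -174.6]
contact_force: [-0.2, 0.4, -0.5]
gripper_width: 0.0675
gripper_force: 12.0
```

Run:
```python
from h import *
s=get_state();print(s['tcp_pos'],s['contact_force'],s['gripper_width'])
```

```text
[ 0.5845176  -0.18227868  0.08554984] [-0.16303036  0.36293628 -0.53442015] 0.0674772168056481
```

Call:
send_rows:
  moves:
    - {"slide": [0, 0, 0.01], "turn": 0, "gripper": 0.6}
    - {"slide": [0, 0, 0.02], "turn": 0, "gripper": 0.6}
    - {"slide": [0, 0, 0.025], "turn": 0, "gripper": 0.6}
    - {"slide": [0, 0, 0.025], "turn": 0, "gripper": 0.6}
    - {"slide": [0, 0, 0.025], "turn": 0, "gripper": 0.6}
  newtons: 5

```text
time_s: 25.18
tcp_pos: [0.5845, -0.1825, 0.0818]
eef_rot: [-180.0, 0.0, -174.7]
contact_force: [-0.4, -0.1, -1.2]
gripper_width: 0.0681
gripper_force: 5.0
```

Call:
send_rows:
  moves:
    - {"slide": [0, 0, 0], "turn": 0, "gripper": 0.78}
    - {"slide": [0, 0, 0], "turn": 0, "gripper": 0.8}
    - {"slide": [0, 0, 0], "turn": 0, "gripper": 0.83}
    - {"slide": [0, 0, 0], "turn": 0, "gripper": 0.86}
    - {"slide": [0, 0, 0], "turn": 0, "gripper": 0.86}

```text
time_s: 25.6
tcp_pos: [0.5846, -0.1825, 0.0818]
eef_rot: [-180.0, 0.0, -174.7]
contact_force: [0.1, 1.2, 0.3]
gripper_width: 0.0744
gripper_force: 0.0
```

Call:
send_rows:
  moves:
    - {"slide": [0, 0, -0.04], "turn": 0, "gripper": 0.9}
    - {"slide": [0, 0, -0.12], "turn": 0, "gripper": 1}
    - {"slide": [0, 0, -0.3], "turn": 0, "gripper": 1}
    - {"slide": [0, 0, -0.5], "turn": 0, "gripper": 1}
    - {"slide": [0, 0, -0.75], "turn": 0, "gripper": 1}

```text
time_s: 26.02
tcp_pos: [0.5833, -0.1823, 0.1943]
eef_rot: [180.0, -0.2, -174.7]
contact_force: [1.2, -0.5, -0.4]
gripper_width: 0.0875
gripper_force: 0.0
```

Call:
send_rows:
  moves:
    - {"slide": [0.2, 0.25, -0.1], "turn": 0, "gripper": 1}
    - {"slide": [0.4, 0.5, -0.2], "turn": 0, "gripper": 1}
    - {"slide": [0.6, 0.7, -0.3], "turn": 0, "gripper": 1}
    - {"slide": [0.75, 0.9, -0.3], "turn": 0, "gripper": 1}
    - {"slide": [0.85, 1, -0.3], "turn": 0, "gripper": 1}

```text
time_s: 26.43
tcp_pos: [0.4425, -0.044, 0.2408]
eef_rot: [180.0, 0.2, -174.7]
contact_force: [0.6, 1.8, 0.9]
gripper_width: 0.0877
gripper_force: 0.0
```

Call:
send_rows:
  moves:
    - {"slide": [0, 0.25, 0], "turn": 0, "gripper": 1}
    - {"slide": [0, 0.5, 0], "turn": 0, "gripper": 1}
    - {"slide": [0, 0.75, 0], "turn": 0, "gripper": 1}
    - {"slide": [0, 1, 0], "turn": 0, "gripper": 1}
    - {"slide": [0, 1, 0], "turn": 0, "gripper": 1}

```text
time_s: 26.85
tcp_pos: [0.4295, 0.1093, 0.2402]
eef_rot: [179.9, 0.1, -174.4]
contact_force: [-0.1, -0.2, 1.0]
gripper_width: 0.0875
gripper_force: 0.0
```

Run:
```python
from sfree import *
from chk import medium
for c in (('scene',),('top',),('scene','top')): sfree([.585,-.184,.055],c,.016)
def box(d,lo,hi,S,near,r):
    h=cv2.cvtColor(np.array(d['img']),cv2.COLOR_RGB2HSV);k=np.zeros((400,640),np.uint8);cv2.circle(k,tuple(int(v) for v in proj(d,near)),r,1,-1)
    ys,xs=np.nonzero(((h[...,0]>=lo)&(h[...,0]<=hi)&(h[...,1]>S)&(h[...,2]>40)&(k>0)));return xs.min(),xs.max(),ys.min(),ys.max()
for c in('top','scene'):
    d=cap(c)
    for n,a,zz,rr in (('med',(17,34,130),.08,.064),('large',(45,80,110),.065,.1)):
        print(c,n,'seen',box(d,*a,[.588,-.188,.07],60))
    for nm,ce,zz,rr in (('med',(.585,-.184),.08,.064),('large',(.595,-.197),.065,.1)):
        uv=np.array([proj(d,q) for q in ring([*ce,0],[0,0,1],zz,rr)]);print('  pred',nm,uv.min(0).round(1),uv.max(0).round(1))
    print([(np.round(r['location'],3),round(r['p'],2)) for r in optics.look_for(c,'small_bowl')])
for n in ('glue_bottle','paint_jar','coasters'): print(n,[np.round(r['location'],3) for r in optics.look_for('scene',n)])
```

```text
small [ 0.582  -0.2043  0.1186  0.2989] cost 0.079 [np.uint64(620)]
small [ 0.5967 -0.1935 -0.1547  0.0716] cost 0.317 [np.uint64(397)]
small [ 0.591  -0.1942 -0.083   0.1245] cost 0.516 [np.uint64(621), np.uint64(388)]
top med seen (np.int64(380), np.int64(428), np.int64(164), np.int64(211))
top large seen (np.int64(372), np.int64(444), np.int64(150), np.int64(221))
  pred med [380.5 163.7] [428.9 211.5]
  pred large [370.9 148.7] [445.5 222.2]
[(array([0.778, 0.283, 0.054]), 0.9), (array([ 0.59 , -0.194,  0.077]), 0.82), (array([0.582, 0.477, 0.038]), 0.79), (array([ 0.613, -0.222,  0.05 ]), 0.54), (array([0.368, 0.134, 0.03 ]), 0.5)]
scene med seen (np.int64(240), np.int64(288), np.int64(100), np.int64(147))
scene large seen (np.int64(223), np.int64(295), np.int64(93), np.int64(154))
  pred med [240.5  99.2] [288.8 137. ]
  pred large [222.2  91.8] [296.7 150.2]
[(array([0.597, 0.478, 0.037]), 0.75), (array([0.362, 0.304, 0.046]), 0.72), (array([0.79 , 0.292, 0.055]), 0.71), (array([ 0.589, -0.18 ,  0.075]), 0.59), (array([0.392, 0.163, 0.036]), 0.57)]
glue_bottle [array([ 0.812, -0.075,  0.094])]
paint_jar [array([0.809, 0.1  , 0.085])]
coasters [array([0.387, 0.018, 0.036])]
```

```bash
python3 - <<'E'
from fit import *
from scipy.optimize import least_squares
E=[]
for c in('top','scene'):
    d=cap(c);h=cv2.cvtColor(np.array(d['img']),cv2.COLOR_RGB2HSV);k=np.zeros((400,640),np.uint8);cv2.circle(k,tuple(int(v) for v in proj(d,[.588,-.188,.08])),26,1,-1)
    m=((h[...,0]>=2)&(h[...,0]<=14)&(h[...,1]>160)&(h[...,2]>40)&(k>0)).astype(np.uint8)
    ys,xs=np.nonzero(m);s=np.array([xs.min()-.5,ys.min()-.5,xs.max()+.5,ys.max()+.5]);print(c,s,m.sum())
    for o,ax in (((.585,-.184,.016),(0,0,1)),((.585,-.184,.016),(.1,0,1)),((.585,-.184,.016),(0,.1,1)),((.59,-.19,.016),(0,0,1))):
        uv=np.array([proj(d,q) for q in ring(o,ax,.076,.034)]);print('  ',o,ax,uv.min(0).round(1),uv.max(0).round(1))
cv2.imwrite('pics/end.png',cv2.cvtColor(cv2.resize(d['img'][80:165,205:315],(770,595),interpolation=cv2.INTER_CUBIC),cv2.COLOR_RGB2BGR))
E
ls pics
```

```text
top [392.5 173.5 419.5 199.5] 400
   (0.585, -0.184, 0.016) (0, 0, 1) [392.8 173.7] [418.8 199.4]
   (0.585, -0.184, 0.016) (0.1, 0, 1) [392.7 171.3] [418.7 196.2]
   (0.585, -0.184, 0.016) (0, 0.1, 1) [389.7 173.7] [416.1 199.3]
   (0.59, -0.19, 0.016) (0, 0, 1) [395.1 171.9] [421.  197.5]
scene [249.5 104.5 275.5 134.5] 620
   (0.585, -0.184, 0.016) (0, 0, 1) [251.3 104.7] [277.2 124.8]
   (0.585, -0.184, 0.016) (0.1, 0, 1) [249.  105.5] [274.6 126.7]
   (0.585, -0.184, 0.016) (0, 0.1, 1) [252.7 105.9] [278.8 127.5]
   (0.59, -0.19, 0.016) (0, 0, 1) [248.5 104.1] [274.4 124.2]
c2.png
c3.png
c4.png
c5.png
crop1.png
end.png
scene.png
top.png
w1.png
w2.png
wrist0.png
```

```bash
python3 -c "
from plant import *
print(order.close_job())"
```

```text
the job is handed in; nothing more can be done
None
```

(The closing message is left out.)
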